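# Load the vial rack from behind the solvent bottles

### The job

The next run's vial rack stands at the back of the solvent tray, behind three bottles. Clear all three bottles out onto the bench mat, fetch the rack and seat it flat in the autosampler's free bay, then put each bottle back upright where it stood in the tray. Set things down gently without dropping or tipping them, and leave the two racks already in the sampler alone.

Things in the scene. Friction and masses are not known exactly. Their poses are not given: they have to be found in the camera images.
- tray: Shallow grey plastic containment tray, fixed, 190 (its x) by 250 (its y), rim 18 high and 3 thick, floor 4 thick (things stand 4 above the bench). Origin: centre of the underside. Its -x side is the front, where the three bottles stand in a row along y about 80 apart; the rack stands behind them (+x), 5 to 20 from the bottles and some 40 from the rear rim.
- rack: The rack to load: the white plastic block in the tray, 40 (its x) by 190 (its y) by 34 high, with two rows of nine small dark-capped vials fixed in it that rise to 46. 160 g or so. Origin: centre of the underside; long axis y, along the tray's y within about 0.03 rad. Take it across its 40 width at the middle.
- bottle_wide: Clear glass laboratory bottle, round, diameter 70, 143 high, with a broad blue screw cap: diameter 53, from 116 to 143. About 0.5 kg. Origin: centre of the underside, z up. Can be lifted by its cap.
- bottle_amber: Amber glass bottle, round, diameter 64, 154 high, with a narrow neck (diameter 27) and a small black cap: diameter 32, from 131 to 154. About 0.45 kg. Origin: centre of the underside, z up. Can be lifted by its cap.
- bottle_square: White plastic bottle, square, 62 by 62, 133 high, with a round white cap: diameter 43, from 111 to 133. About 0.33 kg. Origin: centre of the underside, z up. Can be lifted by its cap.
- mat: The side area: flat grey silicone bench mat, fixed, 230 by 230, 3 thick, bare at the start. Origin: centre of the underside.
- sampler: Low open-deck autosampler, fixed, beige. Flat deck 45 above the bench; three rack bays side by side along its x (centres at x = -84, 0, 84, y = 0), each 56 (x) by 206 (y) between ribs 6 high. Origin: on the bench under the middle bay. Base x = -134 to 166, y = -120 to 120; at the rear a rail (x = 139 to 165, 75 high) carries a probe column (y = 68 to 114, 173 high).
- free_bay: The one bay of the sampler that holds no rack, seen by its bare steel floor plate, 50 by 200. Origin: centre of the bay, at the height of the deck on which the rack's underside comes to rest (the plate gives no height); the long axis is y, and the rack goes in along it, either way round.
- rack_b: A rack of the same kind already in a bay of the sampler (three vials missing at one end); leave alone. Origin: centre of the underside.
- rack_c: Another rack of the same kind already in a bay of the sampler (one vial missing at one end); leave alone. Origin: centre of the underside.

How it is judged (in metres and radians):
On the way, in this order (a step that is already met when the one before it is completed fails the run):
1. all three bottles stand upright on the mat, let go (x of bottle_wide in the frame of mat between -0.1 and 0.1 m and y of bottle_wide in the frame of mat between -0.1 and 0.1 m and z of each of bottle_wide, bottle_amber, bottle_square in the frame of mat below 0.007 m and angle between each of bottle_wide, bottle_amber, bottle_square's own z axis and vertical below 0.1 rad and linear speed of each of bottle_wide, bottle_amber, bottle_square below 0.02 m/s and contact force between each of bottle_wide, bottle_amber, bottle_square and the fingers below 0.3 N and x of bottle_amber in the frame of mat between -0.1 and 0.1 m and y of bottle_amber in the frame of mat between -0.1 and 0.1 m and x of bottle_square in the frame of mat between -0.1 and 0.1 m and y of bottle_square in the frame of mat between -0.1 and 0.1 m), for 0.2 s.
2. the rack is seated flat in the free bay and let go (x of rack in the frame of free_bay between -0.01 and 0.01 m and y of rack in the frame of free_bay between -0.01 and 0.01 m and z of rack in the frame of free_bay below 0.004 m and angle between rack's own z axis and vertical below 0.05 rad and angle between the y axis of rack and the y axis of free_bay, either way round below 0.12 rad and linear speed of rack below 0.02 m/s and contact force between rack and the fingers below 0.3 N), for 0.2 s.
At the end, for the whole second after the job is handed in: The rack lies flat on the deck in the free bay (centre within 10 mm along and across the bay, in line within 0.12 rad); each bottle stands upright in the tray within 15 mm of where it stood at the start; the two other racks are within 12 mm of their start; everything is let go and at rest (all of step 2 and distance of each of bottle_wide, bottle_amber, bottle_square from where it was at the start of the episode below 0.015 m and angle between each of bottle_wide, bottle_amber, bottle_square's own z axis and vertical below 0.1 rad and linear speed of each of bottle_wide, bottle_amber, bottle_square below 0.02 m/s and contact force between each of bottle_wide, bottle_amber, bottle_square and the fingers below 0.3 N and distance of each of rack_b, rack_c from where it was at the start of the episode below 0.012 m); the robot touches nothing.
It fails at once if a bottle or the rack tips over (more than 0.5 rad) (angle between any of bottle_wide, bottle_amber, bottle_square, rack's own z axis and vertical above 0.5 rad).
It fails at once if a bottle or the rack is dropped (falls free faster than 0.7 m/s, about 25 mm) ((linear speed of bottle_wide above 0.7 m/s and contact force between bottle_wide and the fingers below 0.2 N) or (linear speed of bottle_amber above 0.7 m/s and contact force between bottle_amber and the fingers below 0.2 N) or (linear speed of bottle_square above 0.7 m/s and contact force between bottle_square and the fingers below 0.2 N) or (linear speed of rack above 0.7 m/s and contact force between rack and the fingers below 0.2 N)).
It fails at once if a rack already in the sampler is shifted by more than 12 mm (distance of any of rack_b, rack_c from where it was at the start of the episode above 0.012 m).
It also fails if it takes over 144 s, if anything falls off the work surface, if the arm or the gripper's body presses on something with over 40 N, if the wrist force passes 120 N, or if a joint passes its speed limit or range.

### The arm

A 7-joint arm with a two-finger parallel gripper is mounted at the origin on the work surface. World frame = base frame: x ahead of the robot, y to its left, z up, the work surface at z = 0. Lengths are in m, angles in degrees, forces in N, time in s.
With the tool pointing down it reaches from about 0.425 to 0.875 m from the base axis. Payload 8.4 kg.
Tool frame: the origin (TCP) lies at the very end of the fingers, on their centre line; the grasp point (between the pads) lies 19 mm behind it; z points along the fingers, y is the line along which they close (so a half turn about z gives the same grasp; the last joint's range is limited). The gripper opens to 87 mm and grips with 3 to 60 N. Pads are 19 mm wide; open, the fingers measure 117 mm over their backs; the gripper's body (75 mm by 190 mm) begins 51 mm behind the grasp point.
Start: joints at [-70.714, 19.091, 2.286, 83.961, -0.768, 76.965, -3.352], TCP at [0.274, 0.589, 0.223] pointing down, gripper open.
Joint ranges: [-147.57, 147.57], [-21.85, 119.76], [-74.77, 79.35], [14.55, 137.4], [-85.83, 265.84], [4.83, 119.75], [-152.11, 152.11]. Speed limits (degrees/s): [127.2, 127.2, 159.86, 159.86, 180, 180, 180].

### API

Orientations are given as [roll, pitch, yaw] about the fixed x, y, z axes, in that order (R = Rz(yaw) Ry(pitch) Rx(roll)).
In Python, from cell import r gives the robot as it stands.
- The arm moves only by the tool send_rows, never from a script. Its argument "plan" is a list of rows, each an object of numbers: "fingers": the gripper command: -1 is fully open, 1 is shut, values between are in proportion; "tx", "ty", "tz": the shift along the tool's x, y, z in cm; "twist": the turn about the tool's z in degrees. In form: [{"fingers": .., "tx": .., "ty": .., "tz": .., "twist": ..}, ...]. A call has 1 to 5 rows; each row shifts and turns the commanded pose from where the row before left it, along the tool's axes as they then stand; what a row does not reach is not made up. A row lasts 1/12 s, in which the tool goes at most 41.7 mm and 7.16 degrees, less where a joint would pass 70% of its speed; a pose out of reach is approached as far as the arm can. A call with a gripper value outside its range is refused whole. The fingers move at their own pace and stop on an object; "force" is the grip in N (left out, the last holds). Time passes only in rows, so rows that do not move let the fingers close. It gives the time, the measured TCP pose, the force, the opening and the grip force at its end, in the units of the state.
- r.sense(): the state, without advancing time (a new reading comes with each control period).
- r.read_camera(name): name is "scene" or "top" or "wrist"; returns (picture, depth): 480x640x3 uint8, red, green, blue; 480x640 float32, m along the optical axis (not along the pixel's ray), 0 where there is no reading.
- r.get_calibration(name): a dict with "fx", "fy", "cx", "cy" (pixels), "xyz" and "rotation" of the camera in the world. Camera axes: x right, y down, z forward; pixel columns grow to the right and rows downward; lengths in m; the calibration is good to about 2 mm. A picture is of the moment at which its call begins: read the wrist's pose just before it. get_calibration takes no time and is no camera call; for the wrist camera it gives the pose at the moment of the call.
- r.finish_job(): hands the job in; it is judged then, once.
The state is a dict: "time": time; "joint_pos": joint angles; "dq": joint speeds; "joint_efforts": joint torques, N m; "ee_pos": TCP position; "ee_rot": TCP orientation; "wrist_force": force on the tool from outside, world axes, zero at the start; "ft_torque": the same for the moment, N m; "opening": opening from 0.0 (shut) to 1.0 (fully open); "grip_force": force on a finger pad.
Only numpy, scipy, OpenCV 4.12 (cv2) and the standard library are available. Lean on these libraries where they do the work, as an engineer would, in place of code of your own. Each camera call takes 0.05 s, during which the arm holds its last target. There are 200 camera calls.

## Working session

There is one attempt and no reset: what is moved stays moved. The work goes in short steps, Python scripts to look and compute and a tool call to move; the robot and the scene stay as the last step left them, time stands still between calls to the robot, and variables do not carry over. Pictures are saved under pics/ and viewed, at most 14 in all, crops included, and the job is handed in when it is done.

Besides the shell and the picture viewer there is one more tool, called after "Request:" as name(argument=value, ...) on one line, values as JSON. send_rows: Moves the arm, as the interface text tells. Its arguments: {"type":"object","properties":{"plan":{"type":"array"},"force":{"type":"number"}},"required":["plan"]}

```bash
mkdir -p pics; ls
cat > h.py <<'E'
import numpy as np, cv2
from cell import r
def shot(name,fn):
    c=r.get_calibration(name); im,d=r.read_camera(name)
    cv2.imwrite('pics/%s.png'%fn,im[:,:,::-1]); np.savez('pics/%s.npz'%fn,im=im,d=d,**{k:np.array(v) for k,v in c.items()})
    return im,d,c
def load(fn): return np.load('pics/%s.npz'%fn)
def world(z,u,v,depth=None,h=None):
    R=z['rotation'];t=z['xyz']
    ray=np.array([(u-z['cx'])/z['fx'],(v-z['cy'])/z['fy'],1.0])
    if h is not None:
        w=R@ray; s=(h-t[2])/w[2]; return t+s*w
    dd=z['d'][int(v),int(u)] if depth is None else depth
    return R@(ray*dd)+t
def cloud(z):
    v,u=np.mgrid[0:480,0:640]; d=z['d']
    P=np.stack([(u-z['cx'])/z['fx']*d,(v-z['cy'])/z['fy']*d,d],-1)
    return P@z['rotation'].T+z['xyz']
E
python3 - <<'E'
from h import *
print(r.sense())
for n in('scene','top'):
    im,d,c=shot(n,n+'0'); print(n,c)
E
```

```text
pics
{'time': 0.0, 'joint_pos': array([-70.71439539,  19.13228534,   2.28601463,  84.0102638 ,
        -0.76820506,  76.96285645,  -3.35094844]), 'dq': array([ 0.01266175, -0.05903229, -0.03961198, -0.10660978, -0.06579237,
       -0.0216713 ,  0.03117269]), 'joint_efforts': array([ 1.46673341e-03, -6.56364655e+01,  1.33654419e+00, -4.03807926e+01,
       -5.94436331e-02,  4.49480605e-02,  1.95002535e-04]), 'ee_pos': array([0.27423514, 0.58882501, 0.22166044]), 'ee_rot': array([-1.79910066e+02,  6.20289182e-03,  1.55029102e+02]), 'wrist_force': array([-0.40567332,  0.29438545,  0.34357781]), 'ft_torque': array([ 0.00739689, -0.00319948, -0.00987273]), 'grip_force': 0.0, 'opening': 0.9964249316688143}
scene {'fx': 482.4364537103538, 'fy': 482.4364537103538, 'cx': 315.323694716878, 'cy': 243.25819946418596, 'xyz': array([0.95978353, 0.3414183 , 0.96390704]), 'rotation': array([-149.37416047,    0.56089606,  128.58360272])}
top {'fx': 473.3938855735418, 'fy': 473.3938855735418, 'cx': 316.6220949560011, 'cy': 238.2347151348863, 'xyz': array([ 0.48338898, -0.00279991,  1.18673989]), 'rotation': array([-177.24904489,    0.68500456,  -89.2953708 ])}
```

```bash
python3 - <<'E'
s=open('h.py').read()
s=s.replace("    return im,d,c\n","    return im,d,c\n",1)
s=s.replace("**{k:np.array(v) for k,v in c.items()})","**{k:(Rot.from_euler('xyz',v,degrees=True).as_matrix() if k=='rotation' else np.array(v)) for k,v in c.items()})")
s=s.replace("from cell import r\n","from cell import r\nfrom scipy.spatial.transform import Rotation as Rot\n")
open('h.py','w').write(s)
E
python3 - <<'E'
from h import *
shot('top','top1'); shot('scene','scene1')
z=load('top1');W=cloud(z)
ok=z['d']>0
print(np.percentile(W[ok][:,2],[1,10,30,50,90,99]))
E
```

```text
[-7.58698556e-01 -7.49114492e-01 -1.44614526e-03  4.34557134e-04
  2.73800037e-02  2.17538148e-01]
```

View pics/top0.png

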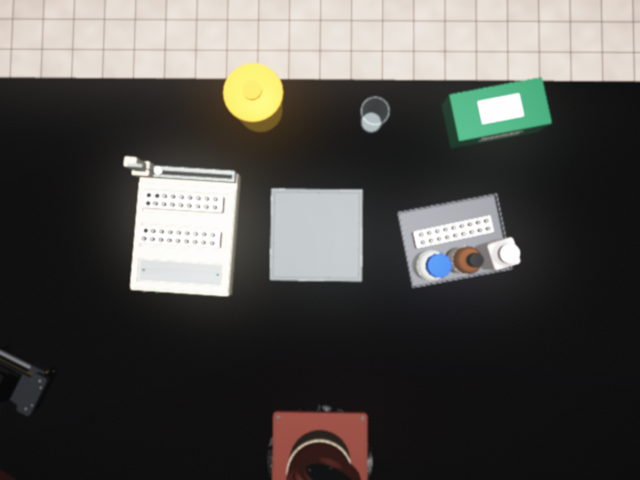

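View pics/scene0.png

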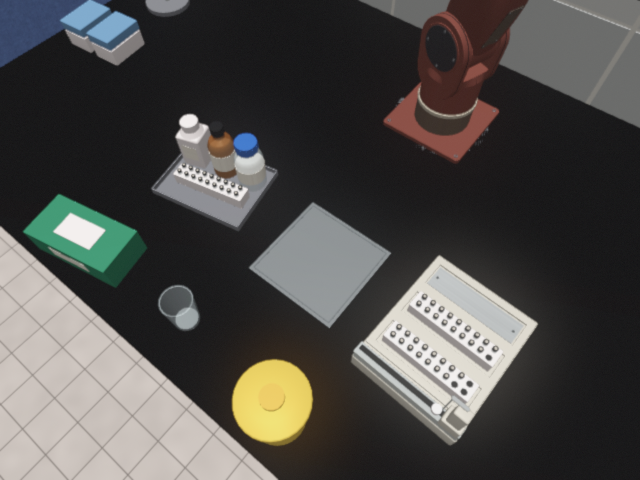

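Run:
```python
from h import *
for n in ('top1','scene1'):
    z=load(n);W=cloud(z);X,Y,H=W[...,0],W[...,1],W[...,2]; ok=z['d']>0
    im=z['im'].astype(int)
    def st(name,m):
        p=np.column_stack([X[m],Y[m]]).astype(np.float32)
        if len(p)<5: print(n,name,len(p));return
        (c,s,a)=cv2.minAreaRect(p); print(n,name,len(p),'rect',np.round(c,4),np.round(s,3),round(a,1),'med',np.round(np.median(p,0),4),'z',np.round(np.percentile(H[m],[5,50,95]),4))
    tray=ok&(X>.4)&(X<.72)&(Y<-.18)&(Y>-.55)
    st('cap wide',tray&(H>.138)&(im[...,2]>im[...,0]+60))
    st('cap amber',tray&(H>.145)&(im.sum(-1)<150))
    st('cap square',tray&(H>.122)&(im.min(-1)>100))
    st('high',tray&(H>.1))
    st('rim',tray&(H>.011)&(H<.024))
    st('rack',tray&(H>.030)&(H<.044)&(im.min(-1)>120)&(X>.53))
    matr=ok&(abs(Y)<.15)&(X>.35)&(X<.65)&(H<.02)&(im.min(-1)>70)
    st('mat',matr)
    sam=ok&(Y>.18)&(Y<.5)&(X>.3)&(X<.7)
    st('deck',sam&(H>.035)&(H<.06)&(im.min(-1)>110))
    st('plate',sam&(H<.06)&(H>.035)&(X<.47)&(im[...,0]-im[...,2]<12)&(im.min(-1)>90))
    st('racks',sam&(H>.072)&(H<.1)&(X<.62))
```

```text
top1 cap wide 470 rect [ 0.4767 -0.2589] [0.05  0.053] 0.9 med [ 0.4775 -0.2576] z [0.1436 0.1474 0.1503]
top1 cap amber 5 rect [ 0.4883 -0.3201] [0.011 0.001] 1.8 med [ 0.4894 -0.3204] z [0.1494 0.1503 0.155 ]
top1 cap square 403 rect [ 0.4883 -0.334 ] [0.052 0.206] 8.5 med [ 0.5018 -0.4083] z [0.1262 0.137  0.1468]
top1 high 1989 rect [ 0.4907 -0.3363] [0.065 0.225] 10.6 med [ 0.4905 -0.3269] z [0.102  0.1322 0.1576]
top1 rim 581 rect [ 0.5381 -0.3276] [0.19  0.252] 11.3 med [ 0.54   -0.3079] z [0.0122 0.0174 0.0219]
top1 rack 885 rect [ 0.5482 -0.3251] [0.063 0.199] 12.6 med [ 0.559  -0.3214] z [0.0345 0.0384 0.0423]
top1 mat 8086 rect [0.5411 0.0147] [0.235 0.218] 90.0 med [0.5403 0.0143] z [-0.0005  0.0034  0.0071]
top1 deck 8406 rect [0.5489 0.3332] [0.242 0.298] 87.5 med [0.5044 0.3288] z [0.0426 0.0489 0.0544]
top1 plate 2555 rect [0.4366 0.3402] [0.237 0.068] 89.0 med [0.4378 0.3342] z [0.0431 0.0476 0.0534]
top1 racks 2068 rect [0.5705 0.3331] [0.191 0.109] 86.9 med [0.546  0.3279] z [0.0759 0.0805 0.092 ]
scene1 cap wide 374 rect [ 0.4765 -0.2566] [0.053 0.052] 75.8 med [ 
[... 287 characters left out ...]
4901 -0.3326] [0.066 0.22 ] 10.5 med [ 0.4965 -0.3202] z [0.102  0.1259 0.1558]
scene1 rim 928 rect [ 0.5378 -0.3256] [0.193 0.252] 11.4 med [ 0.5621 -0.3013] z [0.0116 0.0164 0.0228]
scene1 rack 816 rect [ 0.5486 -0.3253] [0.067 0.204] 11.7 med [ 0.5611 -0.3164] z [0.0317 0.0374 0.0424]
scene1 mat 8591 rect [0.5389 0.0133] [0.235 0.222] 89.9 med [0.5473 0.0205] z [-0.0004  0.0027  0.0056]
scene1 deck 10220 rect [0.5515 0.3349] [0.24  0.302] 86.9 med [0.5121 0.338 ] z [0.0434 0.0493 0.0539]
scene1 plate 2038 rect [0.4438 0.3496] [0.054 0.226] 0.7 med [0.4476 0.3397] z [0.0435 0.0462 0.0489]
scene1 racks 3109 rect [0.5698 0.3341] [0.19  0.109] 87.2 med [0.5493 0.3364] z [0.0761 0.0798 0.0912]
```

Run:
```python
import cv2
a=cv2.imread('pics/top1.png')
l=cv2.resize(a[180:300,385:535],None,fx=4,fy=4,interpolation=cv2.INTER_CUBIC)
l2=cv2.resize(a[150:300,120:250],None,fx=4,fy=4,interpolation=cv2.INTER_CUBIC)
cv2.imwrite('pics/c1.png',l);cv2.imwrite('pics/c2.png',l2[:600])
```

```text
(no output)
```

View pics/c1.png

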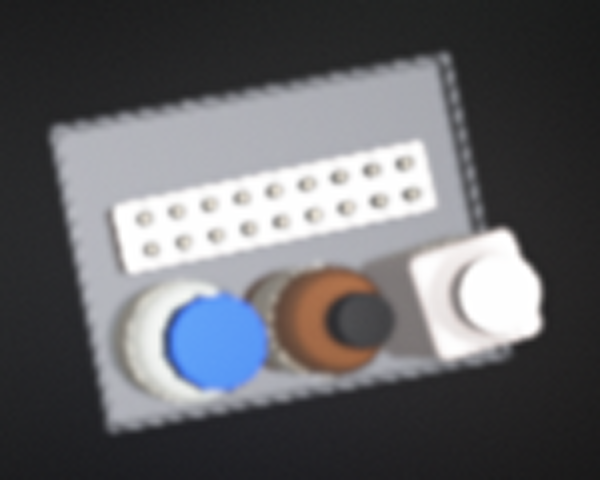

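View pics/c2.png

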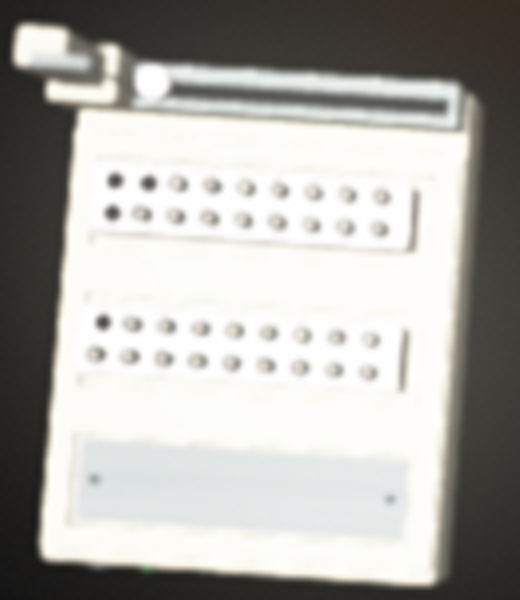

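The top crop shows the rack corners in c1 at (113,205), (420,140), (437,205), (128,272). The caps are at blue (217,342), black (361,320) and white (500,296). In c2 the free bay is the front one: its plate screws are at (95,480) and (390,498), and the racks occupy the middle and rear bays.

```bash
cat >> h.py <<'E'
def go(x,y,z,yaw,rows=None):
    "tool-frame move from the present pose: tx,ty,tz in cm, twist deg (given with axes as now)"
    s=r.sense(); p=s['ee_pos']; R=Rot.from_euler('xyz',s['ee_rot'],degrees=True).as_matrix()
    d=R.T@(np.array([x,y,z])-p)*100; tw=-((yaw-s['ee_rot'][2]+180)%360-180)
    print('t',round(s['time'],2),'pos',np.round(p,4),'yaw',round(s['ee_rot'][2],2),'->cm',np.round(d,2),'twist',round(tw,1))
E
python3 - <<'E'
from h import *
z=load('top1')
def P(u,v,ou,ov,h): return world(z,ou+u/4,ov+v/4,h=h)[:2]
c=np.array([P(u,v,385,180,.038) for u,v in[(113,205),(420,140),(437,205),(128,272)]])
print('rack',c.round(4).tolist(),c.mean(0).round(4)); e=(c[0]+c[3]-c[1]-c[2])/2; print('len',np.hypot(*e),'yaw',np.degrees(np.arctan2(-e[0],e[1])))
for n,u,v,h in(('w',217,342,.147),('a',361,320,.158),('s',500,296,.137)): print(n,P(u,v,385,180,h).round(4))
a,b=P(95,480,120,150,.046),P(390,498,120,150,.046); print('plate',(a+b)/2,'yaw',np.degrees(np.arctan2(-(a-b)[0],(a-b)[1])))
for q in([(88,307),(405,325),(400,390),(80,370)],[(98,158),(415,187),(410,250),(93,235)]):
    c=np.array([P(u,v,120,150,.079) for u,v in q]);e=(c[0]+c[3]-c[1]-c[2])/2; print('rk',c.mean(0).round(4),np.hypot(*e),np.degrees(np.arctan2(-e[0],e[1])))
m=np.array([world(z,u,v,h=.003)[:2] for u,v in[(271,189),(362,189),(362,281),(270,281)]]);print('mat',m.mean(0))
w=r.get_calibration('wrist');print(w); go(.477,-.257,.25,101.5)
E
```

```text
rack [[0.5581, -0.2225], [0.5997, -0.4081], [0.5604, -0.4181], [0.5176, -0.2317]] [ 0.559  -0.3201]
len 0.19070707202091305 yaw 12.78472790791547
w [ 0.4767 -0.2586]
a [ 0.4896 -0.3335]
s [ 0.5039 -0.4166]
plate [0.45203731 0.33871635] yaw -2.747824876862645
rk [0.5356 0.3306] 0.188368730064494 -2.7331666336236538
rk [0.6187 0.3264] 0.18828804713393463 -3.35485220662498
mat [0.54872917 0.01321948]
{'fx': 335.45017887600716, 'fy': 335.45017887600716, 'cx': 319.2090355575888, 'cy': 240.10669426464884, 'xyz': array([0.20274063, 0.62158354, 0.38329491]), 'rotation': array([1.63248145e+02, 2.43672914e-02, 6.49665806e+01])}
t 0.2 pos [0.2743 0.589  0.222 ] yaw 155.03 ->cm [-54.09 -68.14  -2.73] twist 53.5
```

Request:
send_rows(plan=[{"fingers":-1,"tx":-3.2,"ty":-2,"tz":-0.3},{"fingers":-1,"tx":-3.2,"ty":-2,"tz":-0.3},{"fingers":-1,"tx":-3.2,"ty":-2,"tz":-0.3},{"fingers":-1,"tx":-3.2,"ty":-2,"tz":-0.3},{"fingers":-1,"tx":-3.2,"ty":-2,"tz":-0.3}], force=30)

```text
$.plan[0]: bad value
```

Request:
send_rows(plan=[{"fingers":-1,"tx":-2.5,"ty":-2,"twist":6.7},{"fingers":-1,"tx":-2.5,"ty":-2,"twist":6.7},{"fingers":-1,"tx":-2.5,"ty":-2,"twist":6.7},{"fingers":-1,"tx":-2.5,"ty":-2,"twist":6.7},{"fingers":-1,"tx":-2.5,"ty":-2,"twist":6.7}])

```text
$.plan[0]: bad value
```

Request:
send_rows(plan=[{"fingers":-1,"tx":-2.5,"ty":-2,"twist":6.7},{"fingers":-1,"tx":-2.5,"ty":-2,"twist":6.7},{"fingers":-1,"tx":-2.5,"ty":-1,"twist":6.6},{"fingers":-1,"tx":-3,"ty":0}])

```text
$.plan[0]: bad value
```

```bash
python3 -c "
from h import *
go(.477,-.258,.25,101.5);print(r.sense()['joint_pos'])"
```

```text
t 0.2 pos [0.2743 0.589  0.222 ] yaw 155.03 ->cm [-54.13 -68.23  -2.73] twist 53.5
[-70.71730193  19.11559498   2.28454156  83.99203096  -0.76566164
  76.96548729  -3.35192293]
```

Request:
send_rows(plan=[{"fingers":-1,"tx":-3.2,"ty":-2,"tz":-0.3,"twist":0},{"fingers":-1,"tx":-3.2,"ty":-2,"tz":-0.3,"twist":0},{"fingers":-1,"tx":-3.2,"ty":-2,"tz":-0.3,"twist":0},{"fingers":-1,"tx":-3.2,"ty":-2,"tz":-0.3,"twist":0},{"fingers":-1,"tx":-3.2,"ty":-2,"tz":-0.3,"twist":0}], force=30)

```text
time: 0.62
ee_pos: [0.3779, 0.4293, 0.2376]
ee_rot: [-180.0, -0.0, 155.0]
wrist_force: [1.4, -0.2, -0.5]
opening: 0.998
grip_force: 0.0
```

Request:
send_rows(plan=[{"fingers":-1,"tx":-2.5,"ty":-2,"tz":0,"twist":6.7},{"fingers":-1,"tx":-2.5,"ty":-2,"tz":0,"twist":6.7},{"fingers":-1,"tx":-2.5,"ty":-2,"tz":0,"twist":6.7},{"fingers":-1,"tx":-2.5,"ty":-2,"tz":0,"twist":6.7},{"fingers":-1,"tx":-2.5,"ty":-2,"tz":0,"twist":6.7}])

```text
time: 1.03
ee_pos: [0.4132, 0.2753, 0.2373]
ee_rot: [-180.0, 0.0, 121.1]
wrist_force: [-0.0, -1.4, 0.8]
opening: 1.002
grip_force: 0.0
```

Request:
send_rows(plan=[{"fingers":-1,"tx":-2.5,"ty":-2,"tz":0,"twist":6.7},{"fingers":-1,"tx":-2.5,"ty":-2,"tz":0,"twist":6.7},{"fingers":-1,"tx":-2.5,"ty":-1,"tz":0,"twist":6.6},{"fingers":-1,"tx":-3,"ty":0,"tz":0,"twist":0}])

```text
time: 1.37
ee_pos: [0.404, 0.1571, 0.2375]
ee_rot: [-180.0, -0.0, 101.1]
wrist_force: [0.6, 1.0, 0.3]
opening: 0.995
grip_force: 0.0
```

```bash
python3 -c "
from h import *
go(.477,-.258,.25,101.5);print(r.sense()['joint_pos'])"
```

```text
t 1.37 pos [0.404  0.1571 0.2375] yaw 101.13 ->cm [-42.13  -0.85  -1.28] twist -0.4
[-47.92341321  -8.37288114  18.92067749 111.5746218    2.73296826
  76.36893784 -18.70967849]
```

Request:
send_rows(plan=[{"fingers":-1,"tx":-3.8,"ty":0.8,"tz":-0.2,"twist":0},{"fingers":-1,"tx":-3.8,"ty":0.8,"tz":-0.2,"twist":0},{"fingers":-1,"tx":-3.8,"ty":0.8,"tz":-0.2,"twist":0},{"fingers":-1,"tx":-3.8,"ty":0,"tz":-0.2,"twist":0},{"fingers":-1,"tx":-3.8,"ty":0,"tz":-0.2,"twist":0}])

```text
time: 1.78
ee_pos: [0.4669, -0.0253, 0.2477]
ee_rot: [180.0, -0.0, 101.5]
wrist_force: [1.4, 0.5, -0.1]
opening: 1.003
grip_force: 0.0
```

Request:
send_rows(plan=[{"fingers":-1,"tx":-3.8,"ty":-0.8,"tz":-0.2,"twist":0},{"fingers":-1,"tx":-3.8,"ty":-0.8,"tz":0,"twist":0},{"fingers":-1,"tx":-3.8,"ty":-0.8,"tz":0,"twist":0},{"fingers":-1,"tx":-3,"ty":0,"tz":0,"twist":-0.4},{"fingers":-1,"tx":-1,"ty":0,"tz":0,"twist":0}])

```text
time: 2.2
ee_pos: [0.4735, -0.1842, 0.25]
ee_rot: [179.9, 0.1, 101.6]
wrist_force: [0.1, -0.3, 0.9]
opening: 1.0
grip_force: 0.0
```

```bash
python3 -c "
from h import *
go(.477,-.258,.25,101.5);shot('wrist','w1')"
```

```text
t 2.2 pos [ 0.4735 -0.1842  0.25  ] yaw 101.64 ->cm [-7.3  -1.14  0.01] twist 0.1
```

View pics/w1.png

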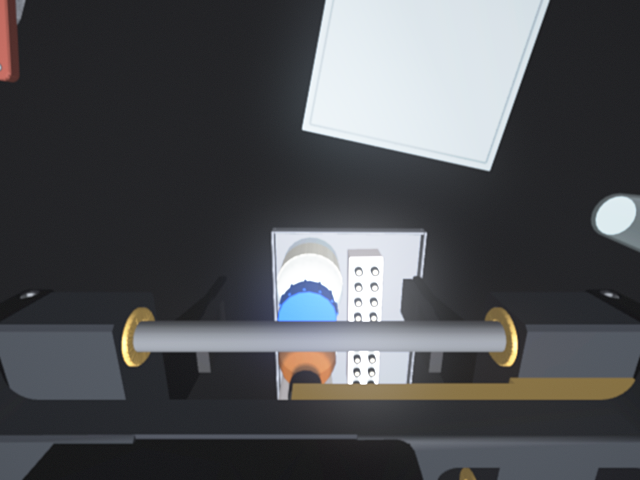

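The wrist view shows the blue cap at (308,303), partly behind the gripper bar, with amber below it and the rack to the right at u≈365. I'll check the cap positions and the tray axis by cloud.

Run:
```python
from h import *
z=load('w1');W=cloud(z);X,Y,H=W[...,0],W[...,1],W[...,2];im=z['im'].astype(int)
m=(H>.141)&(H<.153)&(im[...,2]>im[...,0]+60)&(X<.56)
p=W[m];print(len(p),p.min(0),p.max(0));e=cv2.minEnclosingCircle(p[:,:2].astype(np.float32));print('wide',e)
m=(H>.148)&(H<.165)&(im.sum(-1)<150)&(X<.56)&(Y<-.28)&(Y>-.36);p=W[m];print(len(p));
if len(p): print(cv2.minEnclosingCircle(p[:,:2].astype(np.float32)))
m=(H>.028)&(H<.044)&(im.min(-1)>150)&(X>.5)&(X<.62)&(Y<-.2);p=W[m];print('rack',len(p),cv2.minAreaRect(p[:,:2].astype(np.float32)))
go(.477,-.258,.122,101.5)
```

```text
1536 [ 0.45106139 -0.26728767  0.14102193] [ 0.50453408 -0.23189924  0.14821093]
wide ((0.4780192971229553, -0.25842732191085815), 0.02768782339990139)
11
((0.4783462584018707, -0.3269333243370056), 0.004521461203694344)
rack 2244 ((0.5488213300704956, -0.31636086106300354), (0.06221324950456619, 0.18533983826637268), 11.332314491271973)
t 2.25 pos [ 0.4737 -0.1839  0.2499] yaw 101.61 ->cm [-7.31 -1.18 12.8 ] twist 0.1
```

Request:
send_rows(plan=[{"fingers":-1,"tx":-3.6,"ty":-0.6,"tz":0,"twist":0},{"fingers":-1,"tx":-3.7,"ty":-0.5,"tz":0,"twist":0},{"fingers":-1,"tx":0,"ty":0,"tz":3,"twist":0},{"fingers":-1,"tx":0,"ty":0,"tz":3,"twist":0},{"fingers":-1,"tx":0,"ty":0,"tz":2,"twist":0}])

```text
time: 2.67
ee_pos: [0.4776, -0.2521, 0.1672]
ee_rot: [-179.9, -0.1, 101.9]
wrist_force: [0.3, 0.6, -0.6]
opening: 1.005
grip_force: 0.0
```

```bash
python3 -c "
from h import *
go(.4775,-.258,.122,101.5)"
```

```text
t 2.67 pos [ 0.4776 -0.2521  0.1672] yaw 101.89 ->cm [-0.57 -0.13  4.52] twist 0.4
```

Request:
send_rows(plan=[{"fingers":-1,"tx":-0.6,"ty":-0.1,"tz":1.5,"twist":0.4},{"fingers":-1,"tx":0,"ty":0,"tz":1.5,"twist":0},{"fingers":-1,"tx":0,"ty":0,"tz":1.4,"twist":0},{"fingers":-1,"tx":0,"ty":0,"tz":0,"twist":0}])

```text
time: 3.0
ee_pos: [0.4773, -0.2571, 0.1229]
ee_rot: [-179.8, -0.1, 101.6]
wrist_force: [-0.5, 0.0, -0.2]
opening: 0.994
grip_force: 0.0
```

Request:
send_rows(plan=[{"fingers":1,"tx":0,"ty":0,"tz":0,"twist":0},{"fingers":1,"tx":0,"ty":0,"tz":0,"twist":0},{"fingers":1,"tx":0,"ty":0,"tz":0,"twist":0},{"fingers":1,"tx":0,"ty":0,"tz":0,"twist":0},{"fingers":1,"tx":0,"ty":0,"tz":0,"twist":0}], force=25)

```text
time: 3.42
ee_pos: [0.4791, -0.2588, 0.1262]
ee_rot: [179.9, 0.0, 101.5]
wrist_force: [-0.6, 0.0, 0.6]
opening: 0.706
grip_force: 0.0
```

Request:
send_rows(plan=[{"fingers":1,"tx":0,"ty":0,"tz":0,"twist":0},{"fingers":1,"tx":0,"ty":0,"tz":0,"twist":0},{"fingers":1,"tx":0,"ty":0,"tz":0,"twist":0},{"fingers":1,"tx":0,"ty":0,"tz":0,"twist":0}])

```text
time: 3.75
ee_pos: [0.4787, -0.259, 0.1259]
ee_rot: [180.0, 0.0, 101.5]
wrist_force: [-1.9, 0.6, 4.9]
opening: 0.603
grip_force: 25.0
```

```bash
python3 -c "
from h import *
go(.4775,-.258,.122,101.5);print(r.sense()['opening'],r.sense()['grip_force'])"
```

```text
t 3.75 pos [ 0.4787 -0.259   0.1259] yaw 101.52 ->cm [ 0.12 -0.1   0.39] twist 0.0
0.6030424583448276 24.999015955254436
```

Request:
send_rows(plan=[{"fingers":1,"tx":0,"ty":0,"tz":-0.5,"twist":0},{"fingers":1,"tx":0,"ty":0,"tz":-1,"twist":0},{"fingers":1,"tx":0,"ty":0,"tz":-1.5,"twist":0},{"fingers":1,"tx":0.5,"ty":0.2,"tz":-1.5,"twist":0},{"fingers":1,"tx":1,"ty":0.4,"tz":-0.5,"twist":0}])

```text
time: 4.17
ee_pos: [0.4816, -0.2446, 0.1779]
ee_rot: [179.9, 0.1, 101.4]
wrist_force: [0.6, -0.5, -5.1]
opening: 0.599
grip_force: 25.0
```

Request:
send_rows(plan=[{"fingers":1,"tx":2,"ty":0.8,"tz":0,"twist":0},{"fingers":1,"tx":2.8,"ty":1.1,"tz":0,"twist":0},{"fingers":1,"tx":2.8,"ty":1.1,"tz":0,"twist":0},{"fingers":1,"tx":2.8,"ty":1.1,"tz":0,"twist":0},{"fingers":1,"tx":2.8,"ty":1.1,"tz":0,"twist":0}])

```text
time: 4.58
ee_pos: [0.5059, -0.1018, 0.176]
ee_rot: [-180.0, -0.0, 101.5]
wrist_force: [1.2, -0.3, -5.2]
opening: 0.607
grip_force: 25.0
```

Request:
send_rows(plan=[{"fingers":1,"tx":2.8,"ty":1.1,"tz":0,"twist":0},{"fingers":1,"tx":2.8,"ty":1.1,"tz":0,"twist":0},{"fingers":1,"tx":2.8,"ty":1.1,"tz":0,"twist":0},{"fingers":1,"tx":2.8,"ty":1.1,"tz":0,"twist":0},{"fingers":1,"tx":2.5,"ty":1,"tz":0,"twist":0}])

```text
time: 5.0
ee_pos: [0.5314, 0.044, 0.1759]
ee_rot: [-180.0, -0.0, 101.6]
wrist_force: [0.5, -0.1, -5.9]
opening: 0.605
grip_force: 25.0
```

```bash
python3 -c "
from h import *
go(.543,.090,.126,101.5);print(r.sense()['opening'],r.sense()['grip_force'],r.sense()['wrist_force'])"
```

```text
t 5.0 pos [0.5314 0.044  0.1759] yaw 101.57 ->cm [4.27 2.06 4.99] twist 0.1
0.6051106898827036 24.982652328908443 [ 0.51266929 -0.06666015 -5.94377875]
```

Request:
send_rows(plan=[{"fingers":1,"tx":2.2,"ty":1.1,"tz":0,"twist":0},{"fingers":1,"tx":1.6,"ty":0.7,"tz":0,"twist":0},{"fingers":1,"tx":0.5,"ty":0.3,"tz":1,"twist":0},{"fingers":1,"tx":0,"ty":0,"tz":1.5,"twist":0},{"fingers":1,"tx":0,"ty":0,"tz":1.2,"twist":0}])

```text
time: 5.42
ee_pos: [0.5433, 0.0875, 0.1373]
ee_rot: [-180.0, 0.1, 101.5]
wrist_force: [-0.3, -0.3, -5.6]
opening: 0.602
grip_force: 25.0
```

Request:
send_rows(plan=[{"fingers":1,"tx":0,"ty":0,"tz":0.7,"twist":0},{"fingers":1,"tx":0,"ty":0,"tz":0.3,"twist":0},{"fingers":1,"tx":0,"ty":0,"tz":0,"twist":0},{"fingers":1,"tx":0,"ty":0,"tz":0,"twist":0}])

```text
time: 5.75
ee_pos: [0.5438, 0.0876, 0.1289]
ee_rot: [180.0, 0.0, 101.5]
wrist_force: [0.2, -0.3, -4.6]
opening: 0.602
grip_force: 25.0
```

```bash
python3 -c "
from h import *
go(.543,.090,.125,101.5);print(r.sense()['opening'],r.sense()['grip_force'],r.sense()['wrist_force'])"
```

```text
t 5.75 pos [0.5438 0.0876 0.1289] yaw 101.47 ->cm [ 0.25 -0.04  0.39] twist -0.0
0.601869871014203 24.98398180352524 [ 0.16897885 -0.29332201 -4.62098453]
```

Request:
send_rows(plan=[{"fingers":1,"tx":0,"ty":0,"tz":0.2,"twist":0},{"fingers":1,"tx":0,"ty":0,"tz":0,"twist":0}])

```text
time: 5.92
ee_pos: [0.544, 0.0881, 0.1269]
ee_rot: [180.0, -0.0, 101.5]
wrist_force: [-0.5, -0.3, -5.1]
opening: 0.604
grip_force: 25.0
```

Request:
send_rows(plan=[{"fingers":1,"tx":0,"ty":0,"tz":0.2,"twist":0},{"fingers":1,"tx":0,"ty":0,"tz":0,"twist":0}])

```text
time: 6.08
ee_pos: [0.544, 0.0883, 0.1249]
ee_rot: [179.9, -0.0, 101.5]
wrist_force: [0.2, -0.8, -4.2]
opening: 0.602
grip_force: 25.0
```

Request:
send_rows(plan=[{"fingers":1,"tx":0,"ty":0,"tz":0.15,"twist":0},{"fingers":1,"tx":0,"ty":0,"tz":0,"twist":0}])

```text
time: 6.25
ee_pos: [0.5443, 0.0882, 0.1248]
ee_rot: [179.9, -0.0, 101.5]
wrist_force: [-5.4, -1.6, 13.3]
opening: 0.601
grip_force: 25.0
```

Request:
send_rows(plan=[{"fingers":1,"tx":0,"ty":0,"tz":0.15,"twist":0},{"fingers":1,"tx":0,"ty":0,"tz":0,"twist":0}])

```text
time: 6.42
ee_pos: [0.545, 0.0884, 0.1246]
ee_rot: [179.8, -0.1, 101.5]
wrist_force: [-8.4, -0.9, 24.2]
opening: 0.6
grip_force: 25.1
```

Request:
send_rows(plan=[{"fingers":1,"tx":0,"ty":0,"tz":-0.25,"twist":0},{"fingers":-1,"tx":0,"ty":0,"tz":0,"twist":0},{"fingers":-1,"tx":0,"ty":0,"tz":0,"twist":0},{"fingers":-1,"tx":0,"ty":0,"tz":0,"twist":0},{"fingers":-1,"tx":0,"ty":0,"tz":0,"twist":0}])

```text
time: 6.83
ee_pos: [0.5439, 0.0883, 0.1241]
ee_rot: [180.0, 0.0, 101.5]
wrist_force: [-1.0, 0.4, -0.1]
opening: 0.823
grip_force: 0.0
```

Request:
send_rows(plan=[{"fingers":-1,"tx":0,"ty":0,"tz":-1,"twist":0},{"fingers":-1,"tx":0,"ty":0,"tz":-2,"twist":0},{"fingers":-1,"tx":0,"ty":0,"tz":-3,"twist":0},{"fingers":-1,"tx":-1,"ty":-0.5,"tz":-3,"twist":0},{"fingers":-1,"tx":-3,"ty":-1,"tz":0,"twist":0}])

```text
time: 7.25
ee_pos: [0.5398, 0.0502, 0.2199]
ee_rot: [179.6, -0.1, 101.9]
wrist_force: [1.1, 0.1, 0.1]
opening: 0.997
grip_force: 0.0
```

```bash
python3 -c "
from h import *
go(.4895,-.3335,.20,101.5);print(r.sense()['opening'])
shot('top','top2');z=load('top2');W=cloud(z);im=z['im'].astype(int)
m=(W[...,2]>.138)&(W[...,2]<.155)&(im[...,2]>im[...,0]+60);p=W[m];print(len(p),cv2.minEnclosingCircle(p[:,:2].astype(np.float32)))
"
```

```text
t 7.25 pos [0.5398 0.0502 0.2199] yaw 101.88 ->cm [-36.52 -12.84   1.83] twist 0.4
0.9973638913853605
0 ((0.0, 0.0), 0.0)
```

Request:
send_rows(plan=[{"fingers":-1,"tx":-3.6,"ty":-1.3,"tz":0,"twist":0.4},{"fingers":-1,"tx":-3.6,"ty":-1.3,"tz":0,"twist":0},{"fingers":-1,"tx":-3.6,"ty":-1.3,"tz":0,"twist":0},{"fingers":-1,"tx":-3.6,"ty":-1.3,"tz":0,"twist":0},{"fingers":-1,"tx":-3.6,"ty":-1.3,"tz":0,"twist":0}])

```text
time: 7.72
ee_pos: [0.5075, -0.1451, 0.2147]
ee_rot: [180.0, -0.0, 101.1]
wrist_force: [1.7, -0.1, -0.2]
opening: 0.999
grip_force: 0.0
```

Request:
send_rows(plan=[{"fingers":-1,"tx":-3.6,"ty":-1.3,"tz":0,"twist":0},{"fingers":-1,"tx":-3.6,"ty":-1.3,"tz":0,"twist":0},{"fingers":-1,"tx":-3.4,"ty":-1.2,"tz":0,"twist":0},{"fingers":-1,"tx":-1,"ty":-0.4,"tz":0,"twist":0},{"fingers":-1,"tx":0,"ty":0,"tz":0,"twist":0}])

```text
time: 8.13
ee_pos: [0.4876, -0.2694, 0.2147]
ee_rot: [-180.0, 0.1, 100.7]
wrist_force: [-0.3, -0.6, 0.2]
opening: 0.998
grip_force: 0.0
```

Run:
```python
from h import *
go(.4895,-.3335,.133,101.5)
for n in('wrist','scene'):
    shot(n,n+'2');z=load(n+'2');W=cloud(z);H=W[...,2];im=z['im'].astype(int)
    m=(H>.146)&(H<.17)&(im.sum(-1)<200)&(abs(W[...,0]-.49)<.04)&(abs(W[...,1]+.333)<.04);p=W[m]
    print(len(p),cv2.minEnclosingCircle(p[:,:2].astype(np.float32)))
    m=(H>.125)&(H<.145)&(im.min(-1)>130)&(abs(W[...,0]-.505)<.05)&(abs(W[...,1]+.413)<.05);p=W[m]
    print(len(p),cv2.minEnclosingCircle(p[:,:2].astype(np.float32)))
```

```text
t 8.13 pos [ 0.4876 -0.2694  0.2147] yaw 100.75 ->cm [-6.32 -1.    8.18] twist -0.8
0 ((0.0, 0.0), 0.0)
152 ((0.49994540214538574, -0.40543484687805176), 0.01763216406106949)
38 ((0.5007486343383789, -0.3358328342437744), 0.011351666413247585)
186 ((0.5068842172622681, -0.41571152210235596), 0.02353280410170555)
```

Request:
send_rows(plan=[{"fingers":-1,"tx":-3.4,"ty":-0.5,"tz":0,"twist":-0.8},{"fingers":-1,"tx":-2.9,"ty":-0.5,"tz":0,"twist":0},{"fingers":-1,"tx":0,"ty":0,"tz":2,"twist":0},{"fingers":-1,"tx":0,"ty":0,"tz":2,"twist":0},{"fingers":-1,"tx":0,"ty":0,"tz":0,"twist":0}])

```text
time: 8.65
ee_pos: [0.4915, -0.3261, 0.1707]
ee_rot: [-179.8, -0.2, 102.0]
wrist_force: [-0.6, 0.4, -0.9]
opening: 1.0
grip_force: 0.0
```

```bash
python3 -c "
from h import *
go(.4895,-.3335,.134,101.5)"
```

```text
t 8.65 pos [ 0.4915 -0.3261  0.1707] yaw 102.04 ->cm [-0.7  -0.34  3.67] twist 0.5
```

Request:
send_rows(plan=[{"fingers":-1,"tx":-0.7,"ty":-0.3,"tz":1,"twist":0.5},{"fingers":0.2,"tx":0,"ty":0,"tz":1.5,"twist":0},{"fingers":0.2,"tx":0,"ty":0,"tz":1.2,"twist":0},{"fingers":0.2,"tx":0,"ty":0,"tz":0,"twist":0},{"fingers":0.2,"tx":0,"ty":0,"tz":0,"twist":0}])

```text
time: 9.07
ee_pos: [0.4908, -0.3358, 0.1371]
ee_rot: [-180.0, -0.0, 101.5]
wrist_force: [0.4, 0.4, 0.7]
opening: 0.782
grip_force: 0.0
```

```bash
python3 -c "
from h import *
go(.4895,-.3335,.134,101.5)"
```

```text
t 9.07 pos [ 0.4908 -0.3358  0.1371] yaw 101.47 ->cm [ 0.25 -0.08  0.31] twist -0.0
```

Request:
send_rows(plan=[{"fingers":1,"tx":0.2,"ty":-0.1,"tz":0.3,"twist":0},{"fingers":1,"tx":0,"ty":0,"tz":0,"twist":0},{"fingers":1,"tx":0,"ty":0,"tz":0,"twist":0},{"fingers":1,"tx":0,"ty":0,"tz":0,"twist":0},{"fingers":1,"tx":0,"ty":0,"tz":0,"twist":0}])

```text
time: 9.48
ee_pos: [0.4895, -0.3346, 0.1344]
ee_rot: [180.0, 0.0, 101.4]
wrist_force: [0.1, -0.3, 0.4]
opening: 0.406
grip_force: 0.0
```

Request:
send_rows(plan=[{"fingers":1,"tx":0,"ty":0,"tz":0,"twist":0},{"fingers":1,"tx":0,"ty":0,"tz":0,"twist":0},{"fingers":1,"tx":0,"ty":0,"tz":0,"twist":0},{"fingers":1,"tx":0,"ty":0,"tz":0,"twist":0},{"fingers":1,"tx":0,"ty":0,"tz":0,"twist":0}])

```text
time: 9.9
ee_pos: [0.4896, -0.3347, 0.1344]
ee_rot: [180.0, 0.0, 101.4]
wrist_force: [0.8, -0.4, 3.2]
opening: 0.358
grip_force: 25.0
```

Request:
send_rows(plan=[{"fingers":1,"tx":0,"ty":0,"tz":-0.5,"twist":0},{"fingers":1,"tx":0,"ty":0,"tz":-1,"twist":0},{"fingers":1,"tx":0,"ty":0,"tz":-1.5,"twist":0},{"fingers":1,"tx":0.5,"ty":0.2,"tz":-1.5,"twist":0},{"fingers":1,"tx":1,"ty":0.4,"tz":-0.5,"twist":0}])

```text
time: 10.32
ee_pos: [0.4916, -0.3206, 0.1864]
ee_rot: [180.0, 0.1, 101.3]
wrist_force: [0.6, -0.7, -3.9]
opening: 0.353
grip_force: 25.0
```

Request:
send_rows(plan=[{"fingers":1,"tx":2,"ty":0.8,"tz":0,"twist":0},{"fingers":1,"tx":2.8,"ty":1.05,"tz":0,"twist":0},{"fingers":1,"tx":2.8,"ty":1.05,"tz":0,"twist":0},{"fingers":1,"tx":2.8,"ty":1.05,"tz":0,"twist":0},{"fingers":1,"tx":2.8,"ty":1.05,"tz":0,"twist":0}])

```text
time: 10.73
ee_pos: [0.5144, -0.1783, 0.1843]
ee_rot: [-180.0, -0.0, 101.4]
wrist_force: [0.2, 0.4, -4.5]
opening: 0.362
grip_force: 25.0
```

Request:
send_rows(plan=[{"fingers":1,"tx":2.8,"ty":1.05,"tz":0,"twist":0},{"fingers":1,"tx":2.8,"ty":1.05,"tz":0,"twist":0},{"fingers":1,"tx":2.8,"ty":1.05,"tz":0,"twist":0},{"fingers":1,"tx":2.5,"ty":1,"tz":0,"twist":0},{"fingers":1,"tx":2,"ty":0.7,"tz":0,"twist":0}])

```text
time: 11.15
ee_pos: [0.5368, -0.0409, 0.1843]
ee_rot: [-180.0, -0.0, 101.5]
wrist_force: [-0.2, 0.1, -5.2]
opening: 0.363
grip_force: 25.0
```

```bash
python3 -c "
from h import *
go(.544,.012,.1344,101.5)"
```

```text
t 11.15 pos [ 0.5368 -0.0409  0.1843] yaw 101.51 ->cm [5.04 1.77 4.99] twist 0.0
```

Request:
send_rows(plan=[{"fingers":1,"tx":2.2,"ty":0.8,"tz":0,"twist":0},{"fingers":1,"tx":1.8,"ty":0.6,"tz":0,"twist":0},{"fingers":1,"tx":1,"ty":0.4,"tz":1,"twist":0},{"fingers":1,"tx":0,"ty":0,"tz":1.5,"twist":0},{"fingers":1,"tx":0,"ty":0,"tz":1.2,"twist":0}])

```text
time: 11.57
ee_pos: [0.5442, 0.0094, 0.1458]
ee_rot: [-179.9, 0.0, 101.5]
wrist_force: [0.8, -1.2, -5.0]
opening: 0.361
grip_force: 25.0
```

Request:
send_rows(plan=[{"fingers":1,"tx":0,"ty":0,"tz":0.8,"twist":0},{"fingers":1,"tx":0,"ty":0,"tz":0.3,"twist":0},{"fingers":1,"tx":0,"ty":0,"tz":0.1,"twist":0},{"fingers":1,"tx":0,"ty":0,"tz":0,"twist":0}])

```text
time: 11.9
ee_pos: [0.5448, 0.0085, 0.1351]
ee_rot: [-180.0, 0.0, 101.4]
wrist_force: [-0.4, 0.8, -4.1]
opening: 0.359
grip_force: 25.0
```

Request:
send_rows(plan=[{"fingers":1,"tx":0,"ty":0,"tz":0.15,"twist":0},{"fingers":1,"tx":0,"ty":0,"tz":0,"twist":0}])

```text
time: 12.07
ee_pos: [0.545, 0.009, 0.1339]
ee_rot: [180.0, -0.0, 101.4]
wrist_force: [0.5, 0.5, -4.5]
opening: 0.36
grip_force: 25.0
```

Request:
send_rows(plan=[{"fingers":1,"tx":0,"ty":0,"tz":0.15,"twist":0},{"fingers":1,"tx":0,"ty":0,"tz":0,"twist":0}])

```text
time: 12.23
ee_pos: [0.5457, 0.0092, 0.1332]
ee_rot: [179.9, -0.0, 101.4]
wrist_force: [-0.8, 0.1, 2.5]
opening: 0.361
grip_force: 25.0
```

Down (force turned to +2.5 N). Release, rise, and go towards the square bottle.

Request:
send_rows(plan=[{"fingers":-1,"tx":0,"ty":0,"tz":0,"twist":0},{"fingers":-1,"tx":0,"ty":0,"tz":0,"twist":0},{"fingers":-1,"tx":0,"ty":0,"tz":0,"twist":0},{"fingers":-1,"tx":0,"ty":0,"tz":0,"twist":0},{"fingers":-1,"tx":0,"ty":0,"tz":0,"twist":0}])

```text
time: 12.65
ee_pos: [0.5448, 0.0093, 0.1321]
ee_rot: [180.0, 0.0, 101.4]
wrist_force: [-1.3, 0.5, -0.1]
opening: 0.65
grip_force: 0.0
```

Request:
send_rows(plan=[{"fingers":-1,"tx":0,"ty":0,"tz":-1,"twist":0},{"fingers":-1,"tx":0,"ty":0,"tz":-2,"twist":0},{"fingers":-1,"tx":0,"ty":0,"tz":-2.5,"twist":0},{"fingers":-1,"tx":-1,"ty":-0.5,"tz":-2.5,"twist":0},{"fingers":-1,"tx":-3,"ty":-1,"tz":0,"twist":0}])

```text
time: 13.07
ee_pos: [0.5407, -0.0292, 0.217]
ee_rot: [179.6, -0.1, 101.8]
wrist_force: [1.7, 0.2, -0.1]
opening: 0.977
grip_force: 0.0
```

```bash
python3 -c "
from h import *
go(.505,-.416,.20,101.5);print(r.sense()['opening'])"
```

```text
t 13.07 pos [ 0.5407 -0.0292  0.217 ] yaw 101.79 ->cm [-37.14 -11.41   1.59] twist 0.3
0.9772552572985522
```

Request:
send_rows(plan=[{"fingers":-1,"tx":-3.6,"ty":-1.1,"tz":0,"twist":0.3},{"fingers":-1,"tx":-3.6,"ty":-1.1,"tz":0,"twist":0},{"fingers":-1,"tx":-3.6,"ty":-1.1,"tz":0,"twist":0},{"fingers":-1,"tx":-3.6,"ty":-1.1,"tz":0,"twist":0},{"fingers":-1,"tx":-3.6,"ty":-1.1,"tz":0,"twist":0}])

```text
time: 13.48
ee_pos: [0.5186, -0.2219, 0.2131]
ee_rot: [179.9, -0.0, 101.2]
wrist_force: [1.9, -0.4, 0.1]
opening: 0.998
grip_force: 0.0
```

Request:
send_rows(plan=[{"fingers":-1,"tx":-3.6,"ty":-1.1,"tz":0,"twist":0},{"fingers":-1,"tx":-3.6,"ty":-1.1,"tz":0,"twist":0},{"fingers":-1,"tx":-3.6,"ty":-1.1,"tz":0,"twist":0},{"fingers":-1,"tx":-3.6,"ty":-1.1,"tz":0,"twist":0},{"fingers":-1,"tx":-2,"ty":-0.6,"tz":0,"twist":0}])

```text
time: 13.9
ee_pos: [0.4996, -0.3951, 0.2129]
ee_rot: [-180.0, 0.1, 100.9]
wrist_force: [-0.3, -0.3, 0.3]
opening: 1.0
grip_force: 0.0
```

Request:
send_rows(plan=[{"fingers":-1,"tx":-2,"ty":-0.8,"tz":0,"twist":0},{"fingers":-1,"tx":0,"ty":0,"tz":0,"twist":0},{"fingers":-1,"tx":0,"ty":0,"tz":0,"twist":0}])

```text
time: 14.15
ee_pos: [0.4966, -0.4132, 0.2125]
ee_rot: [-180.0, 0.0, 101.0]
wrist_force: [-0.7, 1.2, -0.2]
opening: 1.002
grip_force: 0.0
```

Run:
```python
from h import *
go(.505,-.416,.12,101.5)
for n in('wrist','scene','top'):
    shot(n,n+'3');z=load(n+'3');W=cloud(z);H=W[...,2];im=z['im'].astype(int)
    m=(H>.13)&(H<.143)&(im.min(-1)>130)&(abs(W[...,0]-.505)<.04)&(abs(W[...,1]+.413)<.04);p=W[m]
    print(n,len(p),cv2.minEnclosingCircle(p[:,:2].astype(np.float32)))
```

```text
t 14.15 pos [ 0.4966 -0.4132  0.2125] yaw 100.97 ->cm [-0.43  0.77  9.25] twist -0.5
wrist 2416 ((0.5062033534049988, -0.41614463925361633), 0.021526873111724854)
scene 211 ((0.5056757926940918, -0.4139401614665985), 0.022422445937991142)
top 307 ((0.5061525702476501, -0.41557297110557556), 0.02236197702586651)
```

View pics/scene3.png

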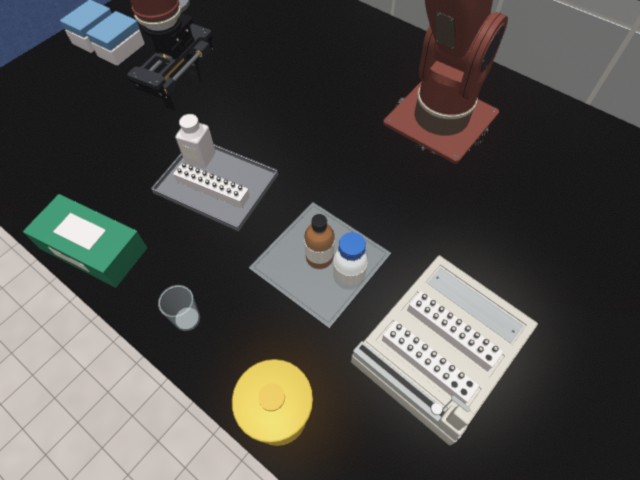

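The scene picture shows amber (319,240) and wide (351,255) upright on the mat, and square still in the tray at (192,140). All three cameras agree on its cap.

Request:
send_rows(plan=[{"fingers":-1,"tx":-0.4,"ty":0.9,"tz":2,"twist":-0.5},{"fingers":-1,"tx":0,"ty":0,"tz":3,"twist":0},{"fingers":0,"tx":0,"ty":0,"tz":2,"twist":0},{"fingers":0,"tx":0,"ty":0,"tz":1,"twist":0},{"fingers":0,"tx":0,"ty":0,"tz":0,"twist":0}])

```text
time: 14.72
ee_pos: [0.507, -0.4119, 0.1301]
ee_rot: [-179.9, -0.2, 101.7]
wrist_force: [0.0, -0.0, 0.1]
opening: 0.849
grip_force: 0.0
```

```bash
python3 -c "
from h import *
go(.506,-.4157,.119,101.5)"
```

```text
t 14.72 pos [ 0.507  -0.4119  0.1301] yaw 101.73 ->cm [-0.36 -0.18  1.11] twist 0.2
```

Request:
send_rows(plan=[{"fingers":0,"tx":-0.3,"ty":-0.1,"tz":0.9,"twist":0},{"fingers":0,"tx":0,"ty":0,"tz":0,"twist":0},{"fingers":1,"tx":0,"ty":0,"tz":0,"twist":0},{"fingers":1,"tx":0,"ty":0,"tz":0,"twist":0},{"fingers":1,"tx":0,"ty":0,"tz":0,"twist":0}])

```text
time: 15.13
ee_pos: [0.507, -0.4176, 0.124]
ee_rot: [180.0, 0.0, 101.6]
wrist_force: [-1.8, -1.0, 1.6]
opening: 0.486
grip_force: 25.1
```

Request:
send_rows(plan=[{"fingers":1,"tx":0,"ty":0,"tz":0,"twist":0},{"fingers":1,"tx":0,"ty":0,"tz":0,"twist":0},{"fingers":1,"tx":0,"ty":0,"tz":0,"twist":0}])

```text
time: 15.38
ee_pos: [0.5069, -0.4177, 0.1239]
ee_rot: [180.0, 0.1, 101.6]
wrist_force: [-1.1, -0.1, 5.9]
opening: 0.486
grip_force: 25.0
```

Request:
send_rows(plan=[{"fingers":1,"tx":0,"ty":0,"tz":-0.5,"twist":0},{"fingers":1,"tx":0,"ty":0,"tz":-1,"twist":0},{"fingers":1,"tx":0,"ty":0,"tz":-1.5,"twist":0},{"fingers":1,"tx":0.5,"ty":0.2,"tz":-1.5,"twist":0},{"fingers":1,"tx":1,"ty":0.3,"tz":-0.5,"twist":0}])

```text
time: 15.8
ee_pos: [0.5086, -0.4031, 0.176]
ee_rot: [179.9, 0.2, 101.5]
wrist_force: [0.2, -0.5, -3.5]
opening: 0.487
grip_force: 25.0
```

Request:
send_rows(plan=[{"fingers":1,"tx":2,"ty":0.6,"tz":0,"twist":0},{"fingers":1,"tx":2.8,"ty":0.9,"tz":0,"twist":0},{"fingers":1,"tx":2.8,"ty":0.9,"tz":0,"twist":0},{"fingers":1,"tx":2.8,"ty":0.9,"tz":0,"twist":0},{"fingers":1,"tx":2.8,"ty":0.9,"tz":0,"twist":0}])

```text
time: 16.22
ee_pos: [0.5232, -0.2621, 0.1738]
ee_rot: [180.0, -0.0, 101.6]
wrist_force: [-0.2, -0.3, -3.9]
opening: 0.486
grip_force: 25.0
```

Request:
send_rows(plan=[{"fingers":1,"tx":2.8,"ty":0.9,"tz":0,"twist":0},{"fingers":1,"tx":2.8,"ty":0.9,"tz":0,"twist":0},{"fingers":1,"tx":2.8,"ty":0.9,"tz":0,"twist":0},{"fingers":1,"tx":2.5,"ty":0.8,"tz":0,"twist":0},{"fingers":1,"tx":2,"ty":0.6,"tz":0,"twist":0}])

```text
time: 16.63
ee_pos: [0.5376, -0.1261, 0.1738]
ee_rot: [180.0, -0.1, 101.7]
wrist_force: [0.7, -0.0, -3.5]
opening: 0.49
grip_force: 25.0
```

```bash
python3 -c "
from h import *
go(.544,-.067,.124,101.5)"
```

```text
t 16.63 pos [ 0.5376 -0.1261  0.1738] yaw 101.74 ->cm [5.65 1.83 4.99] twist 0.2
```

Request:
send_rows(plan=[{"fingers":1,"tx":2.5,"ty":0.8,"tz":0,"twist":0},{"fingers":1,"tx":2,"ty":0.6,"tz":0,"twist":0},{"fingers":1,"tx":1.1,"ty":0.4,"tz":1,"twist":0},{"fingers":1,"tx":0,"ty":0,"tz":1.5,"twist":0},{"fingers":1,"tx":0,"ty":0,"tz":1.2,"twist":0}])

```text
time: 17.05
ee_pos: [0.5436, -0.0698, 0.1352]
ee_rot: [180.0, -0.0, 101.7]
wrist_force: [0.7, 0.0, -4.0]
opening: 0.484
grip_force: 25.0
```

Request:
send_rows(plan=[{"fingers":1,"tx":0,"ty":0,"tz":0.8,"twist":0},{"fingers":1,"tx":0,"ty":0,"tz":0.3,"twist":0},{"fingers":1,"tx":0,"ty":0,"tz":0.1,"twist":0},{"fingers":1,"tx":0,"ty":0,"tz":0.1,"twist":0},{"fingers":1,"tx":0,"ty":0,"tz":0,"twist":0}])

```text
time: 17.47
ee_pos: [0.5439, -0.0713, 0.1234]
ee_rot: [180.0, 0.0, 101.6]
wrist_force: [-0.2, -0.1, -2.8]
opening: 0.486
grip_force: 25.0
```

Request:
send_rows(plan=[{"fingers":1,"tx":0,"ty":0,"tz":0.15,"twist":0},{"fingers":1,"tx":0,"ty":0,"tz":0,"twist":0}])

```text
time: 17.63
ee_pos: [0.5443, -0.0711, 0.1229]
ee_rot: [179.9, -0.0, 101.6]
wrist_force: [-3.9, 0.6, 8.0]
opening: 0.483
grip_force: 25.0
```

Request:
send_rows(plan=[{"fingers":-1,"tx":0,"ty":0,"tz":-0.1,"twist":0},{"fingers":-1,"tx":0,"ty":0,"tz":0,"twist":0},{"fingers":-1,"tx":0,"ty":0,"tz":0,"twist":0},{"fingers":-1,"tx":0,"ty":0,"tz":0,"twist":0},{"fingers":-1,"tx":0,"ty":0,"tz":0,"twist":0}])

```text
time: 18.05
ee_pos: [0.5438, -0.0707, 0.1227]
ee_rot: [180.0, 0.0, 101.6]
wrist_force: [0.4, -0.1, 0.3]
opening: 0.779
grip_force: 0.0
```

Request:
send_rows(plan=[{"fingers":-1,"tx":0,"ty":0,"tz":-1,"twist":0},{"fingers":-1,"tx":0,"ty":0,"tz":-2,"twist":0},{"fingers":-1,"tx":0,"ty":0,"tz":-2.5,"twist":0},{"fingers":-1,"tx":-1,"ty":0,"tz":-2.5,"twist":0},{"fingers":-1,"tx":-3,"ty":-0.3,"tz":-1,"twist":0}])

```text
time: 18.47
ee_pos: [0.5507, -0.1068, 0.2162]
ee_rot: [179.8, -0.1, 102.0]
wrist_force: [1.0, 0.2, 0.3]
opening: 0.995
grip_force: 0.0
```

Request:
send_rows(plan=[{"fingers":-1,"tx":-3.5,"ty":-0.8,"tz":0,"twist":0},{"fingers":-1,"tx":-3.5,"ty":-0.8,"tz":0,"twist":0},{"fingers":-1,"tx":-3.5,"ty":-0.8,"tz":0,"twist":0},{"fingers":-1,"tx":-1,"ty":0,"tz":0,"twist":0},{"fingers":-1,"tx":0,"ty":0,"tz":0,"twist":0}])

```text
time: 18.88
ee_pos: [0.5476, -0.2321, 0.2135]
ee_rot: [-180.0, 0.1, 101.3]
wrist_force: [0.2, 1.1, 0.5]
opening: 0.994
grip_force: 0.0
```

Run:
```python
from h import *
go(.559,-.320,.10,102)
for n in('wrist','scene'):
    shot(n,n+'4');z=load(n+'4');W=cloud(z);H=W[...,2];im=z['im'].astype(int)
    m=(H>.031)&(H<.044)&(im.min(-1)>110)&(abs(W[...,0]-.559)<.07)&(abs(W[...,1]+.32)<.14);p=W[m]
    print(n,len(p),cv2.minAreaRect(p[:,:2].astype(np.float32)), np.median(p[:,2]))
    for k,c in(('wide',(.544,.088)),('amber',(.5457,.009)),('sq',(.544,-.071))):
        m=(H>.125)&(H<.162)&(abs(W[...,0]-c[0])<.04)&(abs(W[...,1]-c[1])<.04);p=W[m]
        if len(p): print(k,len(p),np.median(p,0).round(4),np.percentile(p[:,2],98).round(4))
```

```text
t 18.88 pos [ 0.5476 -0.2321  0.2135] yaw 101.3 ->cm [-8.82 -0.6  11.37] twist -0.7
wrist 3264 ((0.5596088767051697, -0.31955933570861816), (0.04003886878490448, 0.19034573435783386), 12.446866035461426) 0.03720277482665965
sq 2400 [ 0.5453 -0.0792  0.1351] 0.1367
scene 779 ((0.5586696863174438, -0.3169339895248413), (0.04309717193245888, 0.19128967821598053), 12.484164237976074) 0.03754898975932586
wide 613 [0.5459 0.0922 0.1452] 0.1487
amber 262 [0.549  0.0129 0.1555] 0.1593
sq 317 [ 0.5444 -0.0661  0.1352] 0.1386
```

View pics/wrist4.png

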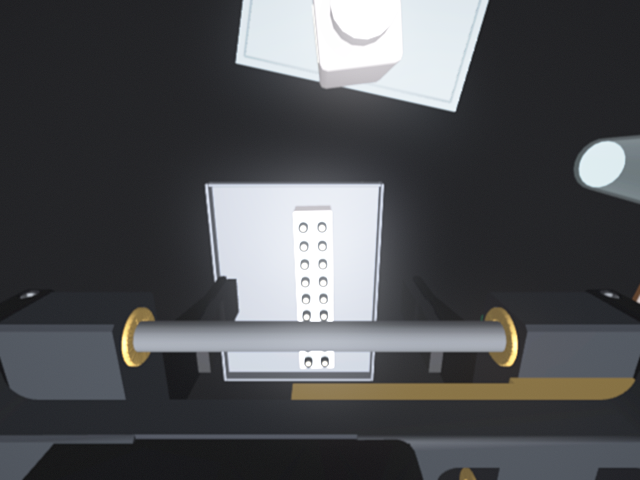

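The wrist view shows the rack alone in the tray, from (313,210) to (317,368), with square standing on the mat. The rack fit gives 40×190 mm, yaw 12.45°, centre (0.5593,-0.319). I'll pre-close to about 60 mm, because the rear rim is close.

Request:
send_rows(plan=[{"fingers":-0.38,"tx":-3.3,"ty":-0.3,"tz":1,"twist":-1.1},{"fingers":-0.38,"tx":-3.3,"ty":-0.2,"tz":2,"twist":0},{"fingers":-0.38,"tx":-2.2,"ty":0,"tz":3,"twist":0},{"fingers":-0.38,"tx":0,"ty":0,"tz":3,"twist":0},{"fingers":-0.38,"tx":0,"ty":0,"tz":2,"twist":0}])

```text
time: 19.4
ee_pos: [0.5619, -0.314, 0.0999]
ee_rot: [-179.9, -0.1, 102.7]
wrist_force: [-0.1, 0.5, -1.0]
opening: 0.729
grip_force: 0.0
```

Request:
send_rows(plan=[{"fingers":-0.38,"tx":0,"ty":0,"tz":0,"twist":0},{"fingers":-0.38,"tx":0,"ty":0,"tz":0,"twist":0}])

```text
time: 19.57
ee_pos: [0.5627, -0.3129, 0.1023]
ee_rot: [-179.9, -0.1, 102.9]
wrist_force: [-1.0, 0.4, -0.0]
opening: 0.698
grip_force: 0.0
```

```bash
python3 -c "
from h import *
go(.5593,-.319,.014,102.4);print(r.sense()['opening'])"
```

```text
t 19.57 pos [ 0.5627 -0.3129  0.1023] yaw 102.85 ->cm [-0.53 -0.45  8.83] twist 0.5
0.6984536750322962
```

Request:
send_rows(plan=[{"fingers":-0.38,"tx":-0.5,"ty":-0.45,"tz":2,"twist":0.5},{"fingers":-0.38,"tx":0,"ty":0,"tz":2,"twist":0},{"fingers":-0.38,"tx":0,"ty":0,"tz":1,"twist":0},{"fingers":-0.38,"tx":0,"ty":0,"tz":0,"twist":0}])

```text
time: 19.9
ee_pos: [0.5593, -0.3192, 0.0522]
ee_rot: [-180.0, -0.1, 102.3]
wrist_force: [0.2, 0.1, -0.1]
opening: 0.689
grip_force: 0.0
```

```bash
python3 -c "
from h import *
go(.5593,-.319,.014,102.4);print(r.sense()['opening'])"
```

```text
t 19.9 pos [ 0.5593 -0.3192  0.0522] yaw 102.33 ->cm [0.02 0.   3.82] twist -0.1
0.6893737089232354
```

Request:
send_rows(plan=[{"fingers":-0.38,"tx":0,"ty":0,"tz":1.5,"twist":0},{"fingers":-0.38,"tx":0,"ty":0,"tz":1.5,"twist":0},{"fingers":-0.38,"tx":0,"ty":0,"tz":0.7,"twist":0},{"fingers":-0.38,"tx":0,"ty":0,"tz":0,"twist":0}])

```text
time: 20.23
ee_pos: [0.5582, -0.3199, 0.0138]
ee_rot: [-179.9, -0.1, 102.2]
wrist_force: [-0.1, -0.4, -0.6]
opening: 0.687
grip_force: 0.0
```

Request:
send_rows(plan=[{"fingers":1,"tx":0,"ty":0,"tz":0,"twist":0},{"fingers":1,"tx":0,"ty":0,"tz":0,"twist":0},{"fingers":1,"tx":0,"ty":0,"tz":0,"twist":0},{"fingers":1,"tx":0,"ty":0,"tz":0,"twist":0},{"fingers":1,"tx":0,"ty":0,"tz":0,"twist":0}])

```text
time: 20.65
ee_pos: [0.5594, -0.3211, 0.0162]
ee_rot: [180.0, 0.0, 102.2]
wrist_force: [-0.8, -0.1, 3.1]
opening: 0.457
grip_force: 25.0
```

Request:
send_rows(plan=[{"fingers":1,"tx":0,"ty":0,"tz":0,"twist":0},{"fingers":1,"tx":0,"ty":0,"tz":0,"twist":0}])

```text
time: 20.82
ee_pos: [0.5594, -0.3211, 0.0161]
ee_rot: [180.0, 0.0, 102.2]
wrist_force: [0.1, -0.1, 4.8]
opening: 0.461
grip_force: 25.0
```

Request:
send_rows(plan=[{"fingers":1,"tx":0,"ty":0,"tz":-0.5,"twist":0},{"fingers":1,"tx":0,"ty":0,"tz":-1,"twist":0},{"fingers":1,"tx":0,"ty":0,"tz":-2,"twist":0},{"fingers":1,"tx":0,"ty":0,"tz":-2.5,"twist":0},{"fingers":1,"tx":0,"ty":0,"tz":-2.5,"twist":0}])

```text
time: 21.23
ee_pos: [0.5585, -0.3207, 0.1017]
ee_rot: [-179.9, -0.0, 102.2]
wrist_force: [0.7, -0.7, -1.6]
opening: 0.457
grip_force: 25.0
```

Request:
send_rows(plan=[{"fingers":1,"tx":0,"ty":0,"tz":-2.5,"twist":0},{"fingers":1,"tx":0,"ty":0,"tz":-2.5,"twist":0},{"fingers":1,"tx":0,"ty":0,"tz":-2.5,"twist":0},{"fingers":1,"tx":0,"ty":0,"tz":-2.5,"twist":0},{"fingers":1,"tx":0,"ty":0,"tz":-1.5,"twist":0}])

```text
time: 21.65
ee_pos: [0.5592, -0.3215, 0.219]
ee_rot: [179.9, 0.1, 102.2]
wrist_force: [0.6, 0.5, -0.9]
opening: 0.459
grip_force: 25.0
```

```bash
python3 -c "
from h import *
go(.452,.3375,.21,87.2);print(r.sense()['opening'],r.sense()['wrist_force'],r.sense()['ft_torque'])"
```

```text
t 21.65 pos [ 0.5592 -0.3215  0.219 ] yaw 102.19 ->cm [66.68  3.44  0.81] twist 15.0
0.45880765448173133 [ 0.63450303  0.51125484 -0.85573326] [-0.07878636  0.06369137 -0.03928182]
```

Request:
send_rows(plan=[{"fingers":1,"tx":1,"ty":0,"tz":0,"twist":0},{"fingers":1,"tx":2,"ty":0,"tz":0,"twist":1},{"fingers":1,"tx":3,"ty":0,"tz":0,"twist":1},{"fingers":1,"tx":3,"ty":0,"tz":0,"twist":1},{"fingers":1,"tx":3,"ty":0,"tz":0,"twist":1}])

```text
time: 22.07
ee_pos: [0.5353, -0.2011, 0.2142]
ee_rot: [-179.9, -0.1, 98.2]
wrist_force: [0.9, 0.9, -1.0]
opening: 0.455
grip_force: 25.0
```

Request:
send_rows(plan=[{"fingers":1,"tx":3,"ty":0,"tz":0,"twist":1},{"fingers":1,"tx":3,"ty":0,"tz":0,"twist":1},{"fingers":1,"tx":3,"ty":0,"tz":0,"twist":1},{"fingers":1,"tx":3,"ty":0,"tz":0,"twist":1},{"fingers":1,"tx":3,"ty":0,"tz":0,"twist":1}])

```text
time: 22.48
ee_pos: [0.5189, -0.0517, 0.2145]
ee_rot: [-179.9, -0.0, 93.2]
wrist_force: [2.3, -0.7, -0.7]
opening: 0.455
grip_force: 25.0
```

Request:
send_rows(plan=[{"fingers":1,"tx":3,"ty":0,"tz":0,"twist":1},{"fingers":1,"tx":3,"ty":0,"tz":0,"twist":1},{"fingers":1,"tx":3,"ty":0,"tz":0,"twist":1},{"fingers":1,"tx":3,"ty":0,"tz":0,"twist":1},{"fingers":1,"tx":3,"ty":0,"tz":0,"twist":1}])

```text
time: 22.9
ee_pos: [0.5157, 0.0979, 0.2146]
ee_rot: [-179.9, -0.0, 88.2]
wrist_force: [0.7, 0.6, -0.6]
opening: 0.457
grip_force: 25.0
```

```bash
python3 -c "
from h import *
go(.452,.3375,.21,87.2)"
```

```text
t 22.9 pos [0.5157 0.0979 0.2146] yaw 88.23 ->cm [23.75 -7.11  0.48] twist 1.0
```

Request:
send_rows(plan=[{"fingers":1,"tx":3,"ty":-0.9,"tz":0,"twist":1},{"fingers":1,"tx":3,"ty":-0.9,"tz":0,"twist":0},{"fingers":1,"tx":3,"ty":-0.9,"tz":0,"twist":0},{"fingers":1,"tx":3,"ty":-0.9,"tz":0,"twist":0},{"fingers":1,"tx":3,"ty":-0.9,"tz":0,"twist":0}])

```text
time: 23.32
ee_pos: [0.4771, 0.2493, 0.2145]
ee_rot: [-179.9, 0.0, 87.3]
wrist_force: [1.0, -0.9, -0.4]
opening: 0.46
grip_force: 25.0
```

Request:
send_rows(plan=[{"fingers":1,"tx":3,"ty":-0.9,"tz":0,"twist":0},{"fingers":1,"tx":2.5,"ty":-0.8,"tz":0,"twist":0},{"fingers":1,"tx":1.5,"ty":-0.6,"tz":0,"twist":0},{"fingers":1,"tx":0.5,"ty":0,"tz":0,"twist":0},{"fingers":1,"tx":0,"ty":0,"tz":0,"twist":0}])

```text
time: 23.73
ee_pos: [0.4588, 0.3245, 0.2148]
ee_rot: [-180.0, 0.1, 87.4]
wrist_force: [-0.8, -0.3, -1.8]
opening: 0.46
grip_force: 25.0
```

Run:
```python
from h import *
go(.452,.3375,.21,87.2)
print(r.sense()['joint_pos'].round(1))
shot('wrist','w5');shot('scene','s5')
```

```text
t 23.73 pos [0.4588 0.3245 0.2148] yaw 87.35 ->cm [ 1.26 -0.74  0.48] twist 0.2
[-74.1  10.1  39.   98.6  -6.6  73.6 -36.3]
```

View pics/w5.png

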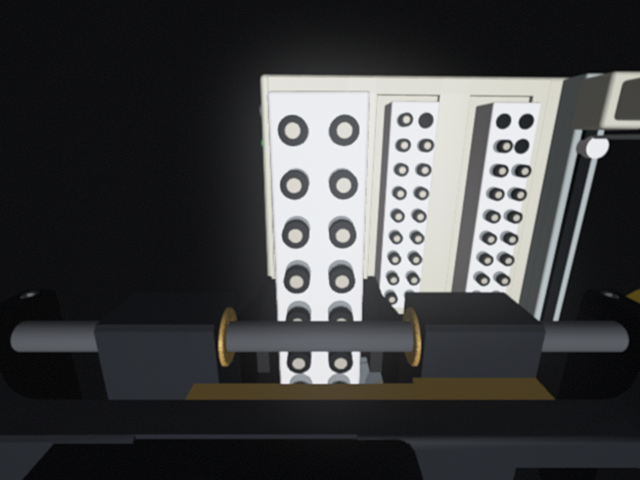

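View pics/s5.png

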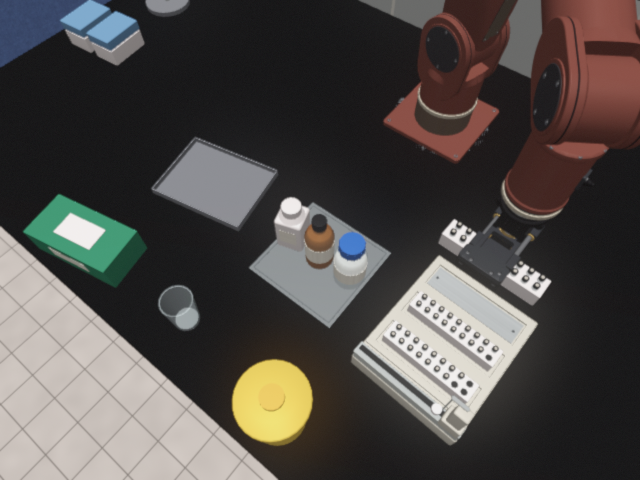

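The wrist view shows the held rack level over the front bay, with its far end at about (318,95), and racks c and b in the neighbouring bays. The scene view shows all three bottles upright on the mat and the bare plate at (475,303). Now the bay and the held rack, measured precisely.

Run:
```python
from h import *
def rect(p,t): 
    c,s,a=cv2.minAreaRect(p[:,:2].astype(np.float32)); print(t,len(p),np.round(c,4),np.round(s,4),round(a,2),'z',np.median(p[:,2]).round(4))
for n in('s5','top1','scene1'):
    z=load(n);W=cloud(z);H=W[...,2];im=z['im'].astype(int)
    m=(abs(H-.046)<.01)&(W[...,0]<.50)&(W[...,0]>.40)&(W[...,1]>.2)&(W[...,1]<.47)&(im[...,0]-im[...,2]<4)&(im.min(-1)>60)
    m=cv2.morphologyEx(m.astype(np.uint8),cv2.MORPH_OPEN,np.ones((3,3)))
    k,l,st,_=cv2.connectedComponentsWithStats(m); i=1+st[1:,4].argmax(); rect(W[l==i],n+' plate')
    for nm,x in(('c',.536),('b',.619)):
        m=(H>.073)&(H<.086)&(abs(W[...,0]-x)<.036)&(abs(W[...,1]-.33)<.13)&(im.min(-1)>120); rect(W[m],n+' rack_'+nm)
z=load('s5');W=cloud(z);H=W[...,2];im=z['im'].astype(int)
m=(H>.222)&(H<.250)&(im.min(-1)>110)&(abs(W[...,0]-.458)<.06)&(abs(W[...,1]-.32)<.14);rect(W[m],'held s')
z=load('w5');W=cloud(z);H=W[...,2];im=z['im'].astype(int)
m=(abs(H-.236)<.006)&(im.min(-1)>110)&(abs(W[...,0]-.458)<.06)&(abs(W[...,1]-.32)<.14);p=W[m];rect(p,'held w');print(p[:,1].max())
for nm,x in(('c',.536),('b',.619)):
        m=(H>.073)&(H<.086)&(abs(W[...,0]-x)<.03)&(abs(W[...,1]-.33)<.13)&(im.min(-1)>120); rect(W[m],'w rack_'+nm); print(W[m][:,1].max())
print(r.sense()['ee_pos'],r.sense()['ee_rot'])
```

```text
s5 plate 2155 [0.4508 0.3398] [0.1996 0.0525] 86.88 z 0.0463
s5 rack_c 1500 [0.5363 0.3361] [0.1898 0.0418] 86.73 z 0.079
s5 rack_b 1676 [0.6197 0.3315] [0.1898 0.0423] 87.08 z 0.0788
top1 plate 1623 [0.4529 0.3398] [0.1991 0.048 ] 87.06 z 0.0467
top1 rack_c 1010 [0.5363 0.3351] [0.1906 0.0402] 86.87 z 0.0796
top1 rack_b 1036 [0.6199 0.3307] [0.1914 0.0403] 86.88 z 0.0792
scene1 plate 2129 [0.4514 0.3405] [0.199 0.052] 86.44 z 0.0463
scene1 rack_c 1510 [0.5362 0.3358] [0.1903 0.042 ] 87.17 z 0.079
scene1 rack_b 1661 [0.6198 0.3314] [0.1898 0.0415] 86.71 z 0.0789
held s 1395 [0.4586 0.3254] [0.1901 0.0427] 87.71 z 0.2371
held w 16714 [0.4647 0.3525] [0.1365 0.0497] 87.25 z 0.2358
0.421705382792356
w rack_c 6280 [0.5382 0.3347] [0.1896 0.0406] 86.74 z 0.0782
0.4301091281216053
w rack_b 5933 [0.6224 0.3387] [0.1721 0.0408] 86.75 z 0.0783
0.42545475387315684
[0.46017632 0.32214858 0.21530281] [1.79998309e+02 6.11948084e-02 8.71291617e+01]
```

Request:
send_rows(plan=[{"fingers":1,"tx":1,"ty":-0.5,"tz":0.5,"twist":0.2},{"fingers":1,"tx":0.5,"ty":-0.4,"tz":1.5,"twist":0},{"fingers":1,"tx":0,"ty":0,"tz":2.5,"twist":0},{"fingers":1,"tx":0,"ty":0,"tz":2.5,"twist":0},{"fingers":1,"tx":0,"ty":0,"tz":2,"twist":0}])

```text
time: 24.25
ee_pos: [0.4511, 0.3385, 0.1237]
ee_rot: [-180.0, 0.0, 86.9]
wrist_force: [-0.5, 0.4, -2.3]
opening: 0.461
grip_force: 25.0
```

Request:
send_rows(plan=[{"fingers":1,"tx":0,"ty":0,"tz":2,"twist":0},{"fingers":1,"tx":0,"ty":0,"tz":1,"twist":0},{"fingers":1,"tx":0,"ty":0,"tz":0,"twist":0},{"fingers":1,"tx":0,"ty":0,"tz":0,"twist":0}])

```text
time: 24.58
ee_pos: [0.4517, 0.3389, 0.0958]
ee_rot: [-180.0, 0.0, 87.0]
wrist_force: [0.3, 0.7, -0.5]
opening: 0.46
grip_force: 25.0
```

```bash
python3 -c "
from h import *
go(.4522,.3377,.0571,86.95)"
```

```text
t 24.58 pos [0.4517 0.3389 0.0958] yaw 86.97 ->cm [-0.12  0.06  3.87] twist 0.0
```

Request:
send_rows(plan=[{"fingers":1,"tx":-0.1,"ty":0.05,"tz":1,"twist":0},{"fingers":1,"tx":0,"ty":0,"tz":1,"twist":0},{"fingers":1,"tx":0,"ty":0,"tz":0.8,"twist":0},{"fingers":1,"tx":0,"ty":0,"tz":0.5,"twist":0},{"fingers":1,"tx":0,"ty":0,"tz":0.2,"twist":0}])

```text
time: 25.0
ee_pos: [0.4514, 0.338, 0.0594]
ee_rot: [-179.9, 0.1, 87.0]
wrist_force: [0.5, 0.3, -1.6]
opening: 0.456
grip_force: 25.0
```

Request:
send_rows(plan=[{"fingers":1,"tx":0,"ty":0,"tz":0.1,"twist":0},{"fingers":1,"tx":0,"ty":0,"tz":0.1,"twist":0},{"fingers":1,"tx":0,"ty":0,"tz":0,"twist":0}])

```text
time: 25.25
ee_pos: [0.452, 0.3384, 0.0586]
ee_rot: [180.0, -0.0, 87.0]
wrist_force: [-0.7, -0.0, -1.5]
opening: 0.459
grip_force: 25.0
```

Request:
send_rows(plan=[{"fingers":1,"tx":0,"ty":0,"tz":0.1,"twist":0},{"fingers":1,"tx":0,"ty":0,"tz":0,"twist":0}])

```text
time: 25.42
ee_pos: [0.4519, 0.3384, 0.0577]
ee_rot: [180.0, -0.0, 87.0]
wrist_force: [0.6, 0.2, -1.0]
opening: 0.458
grip_force: 25.0
```

Request:
send_rows(plan=[{"fingers":1,"tx":0,"ty":0,"tz":0.15,"twist":0},{"fingers":1,"tx":0,"ty":0,"tz":0,"twist":0}])

```text
time: 25.58
ee_pos: [0.4521, 0.3385, 0.0571]
ee_rot: [-180.0, -0.0, 87.0]
wrist_force: [-4.3, -1.8, 9.7]
opening: 0.456
grip_force: 25.0
```

Request:
send_rows(plan=[{"fingers":-0.29,"tx":0,"ty":0,"tz":0,"twist":0},{"fingers":-0.29,"tx":0,"ty":0,"tz":0,"twist":0},{"fingers":-0.29,"tx":0,"ty":0,"tz":0,"twist":0},{"fingers":-0.29,"tx":0,"ty":0,"tz":0,"twist":0}])

```text
time: 25.92
ee_pos: [0.4519, 0.3384, 0.0561]
ee_rot: [180.0, -0.0, 87.0]
wrist_force: [0.1, -0.4, 0.4]
opening: 0.623
grip_force: 0.0
```

Request:
send_rows(plan=[{"fingers":-0.29,"tx":0,"ty":0,"tz":-0.5,"twist":0},{"fingers":-0.29,"tx":0,"ty":0,"tz":-1,"twist":0},{"fingers":-0.29,"tx":0,"ty":0,"tz":-2,"twist":0},{"fingers":-0.29,"tx":0,"ty":0,"tz":-3.5,"twist":0},{"fingers":-0.29,"tx":0,"ty":0,"tz":-3.5,"twist":0}])

```text
time: 26.33
ee_pos: [0.4515, 0.3375, 0.1624]
ee_rot: [-180.0, 0.1, 87.0]
wrist_force: [1.2, 1.4, -0.3]
opening: 0.641
grip_force: 0.0
```

Request:
send_rows(plan=[{"fingers":-1,"tx":-1,"ty":0.3,"tz":-3,"twist":0},{"fingers":-1,"tx":-3,"ty":1,"tz":-1.5,"twist":-1},{"fingers":-1,"tx":-3.5,"ty":1.2,"tz":0,"twist":-1},{"fingers":-1,"tx":-3.5,"ty":1.2,"tz":0,"twist":-1},{"fingers":-1,"tx":-3.5,"ty":1.2,"tz":0,"twist":-1}])

```text
time: 26.75
ee_pos: [0.4975, 0.1906, 0.2075]
ee_rot: [179.9, -0.1, 91.1]
wrist_force: [0.4, 0.1, -0.0]
opening: 0.934
grip_force: 0.0
```

Run:
```python
from h import *
go(.5443,-.0711,.20,101.6)
shot('scene','s6')
z=load('s6');W=cloud(z);H=W[...,2];im=z['im'].astype(int)
def rect(p,t): 
    c,s,a=cv2.minAreaRect(p[:,:2].astype(np.float32)); print(t,len(p),np.round(c,4),np.round(s,4),round(a,2),'z',np.median(p[:,2]).round(4))
for nm,x in(('new',.452),('c',.536),('b',.619)):
    m=(H>.073)&(H<.086)&(abs(W[...,0]-x)<.036)&(abs(W[...,1]-.335)<.13)&(im.min(-1)>120); rect(W[m],nm)
```

```text
t 26.75 pos [0.4975 0.1906 0.2075] yaw 91.1 ->cm [-26.26   4.18   0.72] twist -10.5
new 1374 [0.4507 0.3409] [0.1903 0.0441] 88.37 z 0.0792
c 1505 [0.5357 0.3358] [0.1903 0.0436] 86.44 z 0.079
b 1676 [0.6197 0.3313] [0.1901 0.0413] 86.87 z 0.0789
```

Request:
send_rows(plan=[{"fingers":-1,"tx":-3.4,"ty":0.4,"tz":0,"twist":-1.8},{"fingers":-1,"tx":-3.4,"ty":0.3,"tz":0,"twist":-1.8},{"fingers":-1,"tx":-3.4,"ty":0.2,"tz":0,"twist":-1.8},{"fingers":-1,"tx":-3.4,"ty":0,"tz":0,"twist":-1.8},{"fingers":-1,"tx":-3.4,"ty":0,"tz":0,"twist":-1.8}])

```text
time: 27.22
ee_pos: [0.5197, 0.0215, 0.207]
ee_rot: [179.9, -0.0, 100.1]
wrist_force: [0.4, 0.6, -0.1]
opening: 1.0
grip_force: 0.0
```

Request:
send_rows(plan=[{"fingers":-1,"tx":-3.4,"ty":0,"tz":0,"twist":-1.5},{"fingers":-1,"tx":-3.2,"ty":0,"tz":0,"twist":0},{"fingers":-1,"tx":-1.5,"ty":0,"tz":0,"twist":0},{"fingers":-1,"tx":0,"ty":0,"tz":0,"twist":0},{"fingers":-1,"tx":0,"ty":0,"tz":0,"twist":0}])

```text
time: 27.63
ee_pos: [0.5351, -0.0571, 0.2066]
ee_rot: [180.0, 0.0, 101.4]
wrist_force: [-0.1, 0.7, 0.8]
opening: 1.004
grip_force: 0.0
```

Run:
```python
from h import *
go(.5440,-.0709,.123,101.6)
for n in('wrist','top','scene'):
    shot(n,n+'7');z=load(n+'7');W=cloud(z);H=W[...,2];im=z['im'].astype(int)
    for nm,c,m in(('sq',(.544,-.071),(H>.129)&(H<.143)&(im.min(-1)>130)),('wide',(.5438,.0883),(H>.138)&(H<.155)&(im[...,2]>im[...,0]+60)),('amber',(.5448,.0093),(H>.146)&(H<.168)&(im.sum(-1)<220))):
        p=W[m&(abs(W[...,0]-c[0])<.04)&(abs(W[...,1]-c[1])<.04)]
        if len(p)>9: print(n,nm,len(p),cv2.minEnclosingCircle(p[:,:2].astype(np.float32)))
```

```text
t 27.63 pos [ 0.5351 -0.0571  0.2066] yaw 101.38 ->cm [-1.53  0.6   8.36] twist -0.2
wrist sq 2443 ((0.543590247631073, -0.0694427490234375), 0.021476740017533302)
wrist wide 6004 ((0.5434351563453674, 0.0876469761133194), 0.02805629000067711)
top wide 442 ((0.5426021218299866, 0.08843597769737244), 0.027081098407506943)
scene sq 219 ((0.5425059795379639, -0.06688667088747025), 0.02182234451174736)
scene wide 518 ((0.5422816276550293, 0.08850523084402084), 0.028524167835712433)
scene amber 187 ((0.5458782315254211, 0.0097097959369421), 0.01576634868979454)
```

Request:
send_rows(plan=[{"fingers":-1,"tx":-1.5,"ty":0.6,"tz":1,"twist":-0.2},{"fingers":-1,"tx":0,"ty":0,"tz":2,"twist":0},{"fingers":-1,"tx":0,"ty":0,"tz":2.5,"twist":0},{"fingers":-1,"tx":0,"ty":0,"tz":1.5,"twist":0},{"fingers":-1,"tx":0,"ty":0,"tz":0,"twist":0}])

```text
time: 28.2
ee_pos: [0.542, -0.068, 0.1332]
ee_rot: [-179.7, -0.0, 101.8]
wrist_force: [-0.7, 0.5, -0.6]
opening: 1.001
grip_force: 0.0
```

```bash
python3 -c "
from h import *
go(.5440,-.0709,.1225,101.6)"
```

```text
t 28.2 pos [ 0.542  -0.068   0.1332] yaw 101.85 ->cm [-0.32  0.14  1.07] twist 0.2
```

Request:
send_rows(plan=[{"fingers":0,"tx":-0.3,"ty":0.15,"tz":1,"twist":0.2},{"fingers":1,"tx":0,"ty":0,"tz":0,"twist":0},{"fingers":1,"tx":0,"ty":0,"tz":0,"twist":0},{"fingers":1,"tx":0,"ty":0,"tz":0,"twist":0},{"fingers":1,"tx":0,"ty":0,"tz":0,"twist":0}])

```text
time: 28.62
ee_pos: [0.5465, -0.0723, 0.1269]
ee_rot: [179.9, -0.0, 101.5]
wrist_force: [-0.2, 0.5, -0.0]
opening: 0.706
grip_force: 0.0
```

Request:
send_rows(plan=[{"fingers":1,"tx":0,"ty":0,"tz":0,"twist":0},{"fingers":1,"tx":0,"ty":0,"tz":0,"twist":0},{"fingers":1,"tx":0,"ty":0,"tz":0,"twist":0},{"fingers":1,"tx":0,"ty":0,"tz":0,"twist":0},{"fingers":1,"tx":0,"ty":0,"tz":0,"twist":0}])

```text
time: 29.03
ee_pos: [0.5459, -0.0725, 0.1263]
ee_rot: [180.0, -0.0, 101.5]
wrist_force: [-1.5, 0.3, 2.9]
opening: 0.485
grip_force: 25.0
```

Request:
send_rows(plan=[{"fingers":1,"tx":0,"ty":0,"tz":-0.5,"twist":0},{"fingers":1,"tx":0,"ty":0,"tz":-1,"twist":0},{"fingers":1,"tx":0,"ty":0,"tz":-1.5,"twist":0},{"fingers":1,"tx":-0.5,"ty":-0.2,"tz":-1.5,"twist":0},{"fingers":1,"tx":-1,"ty":-0.3,"tz":-0.5,"twist":0}], force=32)

```text
time: 29.45
ee_pos: [0.5451, -0.0874, 0.1783]
ee_rot: [179.9, -0.0, 101.6]
wrist_force: [0.7, 0.1, -3.1]
opening: 0.478
grip_force: 32.0
```

Request:
send_rows(plan=[{"fingers":1,"tx":-2,"ty":-0.6,"tz":0,"twist":0},{"fingers":1,"tx":-2.8,"ty":-0.9,"tz":0,"twist":0},{"fingers":1,"tx":-2.8,"ty":-0.9,"tz":0,"twist":0},{"fingers":1,"tx":-2.8,"ty":-0.9,"tz":0,"twist":0},{"fingers":1,"tx":-2.8,"ty":-0.9,"tz":0,"twist":0}])

```text
time: 29.87
ee_pos: [0.5286, -0.2277, 0.1761]
ee_rot: [180.0, 0.0, 101.5]
wrist_force: [0.6, 0.0, -4.0]
opening: 0.482
grip_force: 32.0
```

Request:
send_rows(plan=[{"fingers":1,"tx":-2.8,"ty":-0.9,"tz":0,"twist":0},{"fingers":1,"tx":-2.8,"ty":-0.9,"tz":0,"twist":0},{"fingers":1,"tx":-2.8,"ty":-0.9,"tz":0,"twist":0},{"fingers":1,"tx":-2.8,"ty":-0.9,"tz":0,"twist":0},{"fingers":1,"tx":-2.2,"ty":-0.7,"tz":0,"twist":0}])

```text
time: 30.28
ee_pos: [0.5125, -0.3689, 0.176]
ee_rot: [-180.0, 0.1, 101.4]
wrist_force: [-0.1, -1.2, -3.3]
opening: 0.479
grip_force: 32.0
```

```bash
python3 -c "
from h import *
go(.5074,-.4195,.1273,101.6)"
```

```text
t 30.28 pos [ 0.5125 -0.3689  0.176 ] yaw 101.44 ->cm [-4.86 -1.5   4.88] twist -0.2
```

Request:
send_rows(plan=[{"fingers":1,"tx":-2.4,"ty":-0.7,"tz":0,"twist":-0.2},{"fingers":1,"tx":-1.7,"ty":-0.5,"tz":0,"twist":0},{"fingers":1,"tx":-0.6,"ty":-0.2,"tz":1,"twist":0},{"fingers":1,"tx":0,"ty":0,"tz":1.5,"twist":0},{"fingers":1,"tx":0,"ty":0,"tz":1,"twist":0}])

```text
time: 30.7
ee_pos: [0.5088, -0.4146, 0.1392]
ee_rot: [-179.9, -0.1, 101.7]
wrist_force: [-0.8, 1.5, -4.4]
opening: 0.483
grip_force: 32.0
```

Request:
send_rows(plan=[{"fingers":1,"tx":0,"ty":0,"tz":0,"twist":0},{"fingers":1,"tx":0,"ty":0,"tz":0,"twist":0}])

```text
time: 30.87
ee_pos: [0.5097, -0.4134, 0.1402]
ee_rot: [-179.9, -0.1, 101.8]
wrist_force: [0.2, 0.0, -2.6]
opening: 0.481
grip_force: 32.0
```

```bash
python3 -c "
from h import *
go(.5074,-.4195,.1273,101.6)"
```

```text
t 30.87 pos [ 0.5097 -0.4134  0.1402] yaw 101.79 ->cm [-0.55 -0.35  1.29] twist 0.2
```

Request:
send_rows(plan=[{"fingers":1,"tx":-0.55,"ty":-0.35,"tz":0.5,"twist":0},{"fingers":1,"tx":0,"ty":0,"tz":0.4,"twist":0},{"fingers":1,"tx":0,"ty":0,"tz":0.1,"twist":0},{"fingers":1,"tx":0,"ty":0,"tz":0,"twist":0}])

```text
time: 31.2
ee_pos: [0.5073, -0.4206, 0.1309]
ee_rot: [-180.0, -0.0, 101.7]
wrist_force: [0.4, 0.2, -2.8]
opening: 0.483
grip_force: 32.0
```

Request:
send_rows(plan=[{"fingers":1,"tx":0,"ty":0,"tz":0.1,"twist":0},{"fingers":1,"tx":0,"ty":0,"tz":0,"twist":0}])

```text
time: 31.37
ee_pos: [0.5075, -0.4206, 0.1301]
ee_rot: [180.0, 0.0, 101.7]
wrist_force: [1.0, -0.4, -3.4]
opening: 0.482
grip_force: 32.0
```

```bash
python3 -c "
from h import *
go(.5074,-.4195,.1273,101.6)"
```

```text
t 31.37 pos [ 0.5075 -0.4206  0.1301] yaw 101.74 ->cm [0.11 0.01 0.28] twist 0.1
```

Request:
send_rows(plan=[{"fingers":1,"tx":0.1,"ty":0,"tz":0.2,"twist":0},{"fingers":1,"tx":0,"ty":0,"tz":0,"twist":0}])

```text
time: 31.53
ee_pos: [0.5072, -0.4194, 0.1278]
ee_rot: [-180.0, -0.0, 101.7]
wrist_force: [-0.7, 0.2, -3.8]
opening: 0.484
grip_force: 32.0
```

Request:
send_rows(plan=[{"fingers":1,"tx":0,"ty":0,"tz":0.15,"twist":0},{"fingers":1,"tx":0,"ty":0,"tz":0,"twist":0}])

```text
time: 31.7
ee_pos: [0.5073, -0.4202, 0.1274]
ee_rot: [180.0, 0.0, 101.7]
wrist_force: [-1.2, 1.5, 3.0]
opening: 0.481
grip_force: 32.0
```

Seated. Release, rise, check, then head for amber.

Request:
send_rows(plan=[{"fingers":-1,"tx":0,"ty":0,"tz":0,"twist":0},{"fingers":-1,"tx":0,"ty":0,"tz":0,"twist":0},{"fingers":-1,"tx":0,"ty":0,"tz":0,"twist":0},{"fingers":-1,"tx":0,"ty":0,"tz":0,"twist":0},{"fingers":-1,"tx":0,"ty":0,"tz":0,"twist":0}], force=28)

```text
time: 32.12
ee_pos: [0.5073, -0.4197, 0.1265]
ee_rot: [180.0, 0.0, 101.7]
wrist_force: [-0.4, 1.1, -0.6]
opening: 0.773
grip_force: 0.0
```

Request:
send_rows(plan=[{"fingers":-1,"tx":0,"ty":0,"tz":-1,"twist":0},{"fingers":-1,"tx":0,"ty":0,"tz":-2,"twist":0},{"fingers":-1,"tx":0,"ty":0,"tz":-3,"twist":0},{"fingers":-1,"tx":0,"ty":0,"tz":-3,"twist":0},{"fingers":-1,"tx":2,"ty":0.7,"tz":0,"twist":0}])

```text
time: 32.53
ee_pos: [0.5092, -0.4045, 0.2236]
ee_rot: [179.8, 0.5, 101.4]
wrist_force: [-0.4, -0.1, 1.2]
opening: 0.993
grip_force: 0.0
```

```bash
cat >> h.py <<'E'
def caps(tag,C,cams=('wrist','top','scene')):
    for n in cams:
        shot(n,n+tag);z=load(n+tag);W=cloud(z);H=W[...,2];im=z['im'].astype(int)
        M=dict(sq=(H>.129)&(H<.143)&(im.min(-1)>130),wide=(H>.138)&(H<.155)&(im[...,2]>im[...,0]+60),amber=(H>.146)&(H<.168)&(im.sum(-1)<220))
        for nm,c in C.items():
            p=W[M[nm]&(abs(W[...,0]-c[0])<.04)&(abs(W[...,1]-c[1])<.04)]
            if len(p)>9:
                e=cv2.minEnclosingCircle(p[:,:2].astype(np.float32)); print(n,nm,len(p),np.round(e[0],4),round(e[1],4))
E
python3 -c "
from h import *
go(.5448,.0093,.22,101.5)
caps('8',dict(sq=(.506,-.4157),amber=(.545,.009)))"
```

```text
t 32.53 pos [ 0.5092 -0.4045  0.2236] yaw 101.42 ->cm [39.86 11.68  0.08] twist -0.1
wrist sq 2211 [ 0.5051 -0.4164] 0.0216
top sq 309 [ 0.5028 -0.4152] 0.0224
scene sq 208 [ 0.5041 -0.4153] 0.0229
scene amber 189 [0.545  0.0097] 0.0161
```

Request:
send_rows(plan=[{"fingers":-1,"tx":3.6,"ty":1.05,"tz":0,"twist":0},{"fingers":-1,"tx":3.6,"ty":1.05,"tz":0,"twist":0},{"fingers":-1,"tx":3.6,"ty":1.05,"tz":0,"twist":0},{"fingers":-1,"tx":3.6,"ty":1.05,"tz":0,"twist":0},{"fingers":-1,"tx":3.6,"ty":1.05,"tz":0,"twist":0}])

```text
time: 33.1
ee_pos: [0.5242, -0.2107, 0.2161]
ee_rot: [-179.9, -0.0, 101.7]
wrist_force: [0.9, -0.5, 0.6]
opening: 0.999
grip_force: 0.0
```

Request:
send_rows(plan=[{"fingers":-1,"tx":3.6,"ty":1.05,"tz":0,"twist":0},{"fingers":-1,"tx":3.6,"ty":1.05,"tz":0,"twist":0},{"fingers":-1,"tx":3.6,"ty":1.05,"tz":0,"twist":0},{"fingers":-1,"tx":3.6,"ty":1.05,"tz":0,"twist":0},{"fingers":-1,"tx":3.6,"ty":1.05,"tz":0,"twist":0}])

```text
time: 33.52
ee_pos: [0.5392, -0.0236, 0.2165]
ee_rot: [-180.0, -0.0, 101.7]
wrist_force: [1.2, 0.0, 1.3]
opening: 1.002
grip_force: 0.0
```

Request:
send_rows(plan=[{"fingers":-1,"tx":2,"ty":0.6,"tz":0,"twist":0},{"fingers":-1,"tx":0,"ty":0,"tz":0,"twist":0},{"fingers":-1,"tx":0,"ty":0,"tz":0,"twist":0}])

```text
time: 33.77
ee_pos: [0.5412, -0.0032, 0.2162]
ee_rot: [-179.9, 0.0, 101.9]
wrist_force: [-0.0, -0.9, 0.9]
opening: 1.001
grip_force: 0.0
```

```bash
python3 -c "
from h import *
go(.5448,.0093,.134,101.5)
caps('9',dict(amber=(.545,.009)),('scene','wrist'))"
```

```text
t 33.77 pos [ 0.5412 -0.0032  0.2162] yaw 101.88 ->cm [1.16 0.61 8.21] twist 0.4
scene amber 192 [0.5454 0.0108] 0.0162
wrist amber 78 [0.5426 0.0167] 0.0125
```

Request:
send_rows(plan=[{"fingers":-1,"tx":1.2,"ty":0.6,"tz":1,"twist":0.4},{"fingers":-1,"tx":0,"ty":0,"tz":2,"twist":0},{"fingers":-1,"tx":0,"ty":0,"tz":2.5,"twist":0},{"fingers":0,"tx":0,"ty":0,"tz":1.2,"twist":0},{"fingers":0,"tx":0,"ty":0,"tz":0,"twist":0}])

```text
time: 34.28
ee_pos: [0.543, 0.0081, 0.1467]
ee_rot: [-179.7, 0.0, 101.2]
wrist_force: [-1.2, 0.9, 0.2]
opening: 0.922
grip_force: 0.0
```

```bash
python3 -c "
from h import *
go(.5448,.0093,.134,101.5)"
```

```text
t 34.28 pos [0.543  0.0081 0.1467] yaw 101.24 ->cm [0.08 0.2  1.27] twist -0.3
```

Request:
send_rows(plan=[{"fingers":0.2,"tx":0.1,"ty":0.1,"tz":1.3,"twist":-0.2},{"fingers":1,"tx":0,"ty":0,"tz":0,"twist":0},{"fingers":1,"tx":0,"ty":0,"tz":0,"twist":0},{"fingers":1,"tx":0,"ty":0,"tz":0,"twist":0},{"fingers":1,"tx":0,"ty":0,"tz":0,"twist":0}])

```text
time: 34.7
ee_pos: [0.5462, 0.01, 0.1373]
ee_rot: [179.9, -0.0, 101.5]
wrist_force: [0.9, 0.6, -0.5]
opening: 0.558
grip_force: 0.0
```

Request:
send_rows(plan=[{"fingers":1,"tx":0,"ty":0,"tz":0,"twist":0},{"fingers":1,"tx":0,"ty":0,"tz":0,"twist":0},{"fingers":1,"tx":0,"ty":0,"tz":0,"twist":0},{"fingers":1,"tx":0,"ty":0,"tz":0,"twist":0},{"fingers":1,"tx":0,"ty":0,"tz":0,"twist":0}])

```text
time: 35.12
ee_pos: [0.5458, 0.0101, 0.1369]
ee_rot: [180.0, -0.0, 101.5]
wrist_force: [-1.5, 0.1, 4.8]
opening: 0.357
grip_force: 28.0
```

Request:
send_rows(plan=[{"fingers":1,"tx":0,"ty":0,"tz":0,"twist":0},{"fingers":1,"tx":0,"ty":0,"tz":0,"twist":0}])

```text
time: 35.28
ee_pos: [0.5458, 0.01, 0.1369]
ee_rot: [180.0, -0.0, 101.5]
wrist_force: [-0.9, 0.2, 4.8]
opening: 0.356
grip_force: 28.0
```

Request:
send_rows(plan=[{"fingers":1,"tx":0,"ty":0,"tz":-0.5,"twist":0},{"fingers":1,"tx":0,"ty":0,"tz":-1,"twist":0},{"fingers":1,"tx":0,"ty":0,"tz":-1.5,"twist":0},{"fingers":1,"tx":-0.5,"ty":-0.2,"tz":-1.5,"twist":0},{"fingers":1,"tx":-1,"ty":-0.4,"tz":-0.5,"twist":0}])

```text
time: 35.7
ee_pos: [0.5436, -0.0049, 0.1886]
ee_rot: [179.9, -0.0, 101.6]
wrist_force: [0.8, 0.7, -4.0]
opening: 0.359
grip_force: 28.0
```

Request:
send_rows(plan=[{"fingers":1,"tx":-2,"ty":-0.8,"tz":0,"twist":0},{"fingers":1,"tx":-2.8,"ty":-1.05,"tz":0,"twist":0},{"fingers":1,"tx":-2.8,"ty":-1.05,"tz":0,"twist":0},{"fingers":1,"tx":-2.8,"ty":-1.05,"tz":0,"twist":0},{"fingers":1,"tx":-2.8,"ty":-1.05,"tz":0,"twist":0}])

```text
time: 36.12
ee_pos: [0.519, -0.1471, 0.1865]
ee_rot: [-180.0, -0.0, 101.5]
wrist_force: [1.0, 0.6, -4.6]
opening: 0.357
grip_force: 28.0
```

Request:
send_rows(plan=[{"fingers":1,"tx":-2.8,"ty":-1.05,"tz":0,"twist":0},{"fingers":1,"tx":-2.8,"ty":-1.05,"tz":0,"twist":0},{"fingers":1,"tx":-2.8,"ty":-1.05,"tz":0,"twist":0},{"fingers":1,"tx":-2.8,"ty":-1.05,"tz":0,"twist":0},{"fingers":1,"tx":-2.2,"ty":-0.8,"tz":0,"twist":0}])

```text
time: 36.53
ee_pos: [0.4962, -0.2895, 0.1865]
ee_rot: [-180.0, 0.0, 101.4]
wrist_force: [0.1, -0.7, -5.1]
opening: 0.361
grip_force: 28.0
```

```bash
python3 -c "
from h import *
go(.4895,-.334,.1379,101.5)"
```

```text
t 36.53 pos [ 0.4962 -0.2895  0.1865] yaw 101.42 ->cm [-4.22 -1.53  4.86] twist -0.1
```

Request:
send_rows(plan=[{"fingers":1,"tx":-2.2,"ty":-0.8,"tz":0,"twist":0},{"fingers":1,"tx":-1.5,"ty":-0.5,"tz":0,"twist":0},{"fingers":1,"tx":-0.5,"ty":-0.2,"tz":1,"twist":0},{"fingers":1,"tx":0,"ty":0,"tz":1.5,"twist":0},{"fingers":1,"tx":0,"ty":0,"tz":1,"twist":0}])

```text
time: 36.95
ee_pos: [0.4907, -0.3303, 0.1496]
ee_rot: [-179.9, -0.1, 101.5]
wrist_force: [0.4, 0.9, -4.9]
opening: 0.36
grip_force: 28.0
```

Request:
send_rows(plan=[{"fingers":1,"tx":0,"ty":0,"tz":0,"twist":0},{"fingers":1,"tx":0,"ty":0,"tz":0,"twist":0}])

```text
time: 37.12
ee_pos: [0.4914, -0.3295, 0.1508]
ee_rot: [-179.9, -0.1, 101.6]
wrist_force: [0.2, -0.0, -4.4]
opening: 0.356
grip_force: 28.0
```

```bash
python3 -c "
from h import *
go(.4895,-.334,.1379,101.5)"
```

```text
t 37.12 pos [ 0.4914 -0.3295  0.1508] yaw 101.58 ->cm [-0.4  -0.27  1.29] twist 0.1
```

Request:
send_rows(plan=[{"fingers":1,"tx":-0.3,"ty":-0.25,"tz":0.5,"twist":0},{"fingers":1,"tx":0,"ty":0,"tz":0.5,"twist":0},{"fingers":1,"tx":0,"ty":0,"tz":0.15,"twist":0},{"fingers":1,"tx":0,"ty":0,"tz":0,"twist":0},{"fingers":1,"tx":0,"ty":0,"tz":0,"twist":0}])

```text
time: 37.53
ee_pos: [0.4899, -0.334, 0.1401]
ee_rot: [180.0, 0.0, 101.5]
wrist_force: [0.3, 0.5, -4.4]
opening: 0.358
grip_force: 28.0
```

Request:
send_rows(plan=[{"fingers":1,"tx":0,"ty":0,"tz":0.15,"twist":0},{"fingers":1,"tx":0,"ty":0,"tz":0,"twist":0}])

```text
time: 37.7
ee_pos: [0.4899, -0.334, 0.1386]
ee_rot: [180.0, 0.0, 101.5]
wrist_force: [-0.3, 0.2, -4.6]
opening: 0.359
grip_force: 28.0
```

Request:
send_rows(plan=[{"fingers":1,"tx":0,"ty":0,"tz":0.1,"twist":0},{"fingers":1,"tx":0,"ty":0,"tz":0,"twist":0}])

```text
time: 37.87
ee_pos: [0.49, -0.3343, 0.138]
ee_rot: [180.0, 0.0, 101.5]
wrist_force: [-0.4, 0.5, -0.5]
opening: 0.36
grip_force: 28.0
```

Request:
send_rows(plan=[{"fingers":-1,"tx":0,"ty":0,"tz":0,"twist":0},{"fingers":-1,"tx":0,"ty":0,"tz":0,"twist":0},{"fingers":-1,"tx":0,"ty":0,"tz":0,"twist":0},{"fingers":-1,"tx":0,"ty":0,"tz":0,"twist":0},{"fingers":-1,"tx":0,"ty":0,"tz":0,"twist":0}])

```text
time: 38.28
ee_pos: [0.4899, -0.3341, 0.1377]
ee_rot: [180.0, 0.0, 101.5]
wrist_force: [0.6, -0.3, 0.5]
opening: 0.653
grip_force: 0.0
```

Request:
send_rows(plan=[{"fingers":-1,"tx":0,"ty":0,"tz":-1,"twist":0},{"fingers":-1,"tx":0,"ty":0,"tz":-2,"twist":0},{"fingers":-1,"tx":0,"ty":0,"tz":-3,"twist":0},{"fingers":-1,"tx":0,"ty":0,"tz":-2.5,"twist":0},{"fingers":-1,"tx":2,"ty":0.7,"tz":0,"twist":0}])

```text
time: 38.7
ee_pos: [0.4925, -0.3185, 0.2284]
ee_rot: [179.7, 0.4, 101.2]
wrist_force: [0.5, -0.2, 1.6]
opening: 0.979
grip_force: 0.0
```

```bash
python3 -c "
from h import *
go(.5438,.0883,.22,101.5)
caps('10',dict(sq=(.506,-.4157),amber=(.4895,-.3335),wide=(.5438,.088)),('scene','top'))"
```

```text
t 38.7 pos [ 0.4925 -0.3185  0.2284] yaw 101.2 ->cm [38.91 12.93  0.66] twist -0.3
scene sq 204 [ 0.5035 -0.4133] 0.0238
scene amber 155 [ 0.4907 -0.3356] 0.0181
scene wide 524 [0.5407 0.0898] 0.0278
top amber 68 [ 0.4891 -0.3346] 0.0158
top wide 438 [0.5427 0.0883] 0.027
```

Amber is back. Now the wide bottle.

Request:
send_rows(plan=[{"fingers":-1,"tx":3.6,"ty":1.2,"tz":0,"twist":0},{"fingers":-1,"tx":3.6,"ty":1.2,"tz":0,"twist":0},{"fingers":-1,"tx":3.6,"ty":1.2,"tz":0,"twist":0},{"fingers":-1,"tx":3.6,"ty":1.2,"tz":0,"twist":0},{"fingers":-1,"tx":3.6,"ty":1.2,"tz":0,"twist":0}])

```text
time: 39.22
ee_pos: [0.5151, -0.1234, 0.2226]
ee_rot: [-180.0, -0.0, 101.5]
wrist_force: [1.3, 1.0, 0.1]
opening: 1.003
grip_force: 0.0
```

Request:
send_rows(plan=[{"fingers":-1,"tx":3.6,"ty":1.2,"tz":0,"twist":0},{"fingers":-1,"tx":3.6,"ty":1.2,"tz":0,"twist":0},{"fingers":-1,"tx":3.6,"ty":1.2,"tz":0,"twist":0},{"fingers":-1,"tx":3.6,"ty":1.2,"tz":0,"twist":0},{"fingers":-1,"tx":3.6,"ty":1.2,"tz":0,"twist":0}])

```text
time: 39.63
ee_pos: [0.5381, 0.0652, 0.2228]
ee_rot: [180.0, -0.0, 101.5]
wrist_force: [-0.5, -0.2, -0.2]
opening: 1.001
grip_force: 0.0
```

Request:
send_rows(plan=[{"fingers":-1,"tx":2,"ty":0.7,"tz":0,"twist":0},{"fingers":-1,"tx":0,"ty":0,"tz":0,"twist":0},{"fingers":-1,"tx":0,"ty":0,"tz":0,"twist":0}])

```text
time: 39.88
ee_pos: [0.541, 0.0855, 0.2223]
ee_rot: [-179.9, 0.1, 101.7]
wrist_force: [-0.3, -1.5, -0.2]
opening: 0.998
grip_force: 0.0
```

```bash
python3 -c "
from h import *
go(.5438,.0883,.126,101.5)
caps('11',dict(wide=(.5438,.088)),('wrist',))"
```

```text
t 39.88 pos [0.541  0.0855 0.2223] yaw 101.68 ->cm [0.22 0.34 9.63] twist 0.2
wrist wide 3737 [0.5431 0.0882] 0.0278
```

Request:
send_rows(plan=[{"fingers":-1,"tx":0.2,"ty":0.3,"tz":2,"twist":0.2},{"fingers":-1,"tx":0,"ty":0,"tz":2.5,"twist":0},{"fingers":-1,"tx":0,"ty":0,"tz":2.5,"twist":0},{"fingers":-1,"tx":0,"ty":0,"tz":1.3,"twist":0},{"fingers":-1,"tx":0,"ty":0,"tz":0,"twist":0}])

```text
time: 40.35
ee_pos: [0.542, 0.0853, 0.1372]
ee_rot: [-179.8, 0.1, 101.2]
wrist_force: [-0.9, -0.5, -0.2]
opening: 1.0
grip_force: 0.0
```

```bash
python3 -c "
from h import *
go(.5438,.0883,.126,101.5)"
```

```text
t 40.35 pos [0.542  0.0853 0.1372] yaw 101.2 ->cm [0.26 0.24 1.12] twist -0.3
```

Request:
send_rows(plan=[{"fingers":-1,"tx":0.2,"ty":0.1,"tz":1.3,"twist":-0.2},{"fingers":1,"tx":0,"ty":0,"tz":0,"twist":0},{"fingers":1,"tx":0,"ty":0,"tz":0,"twist":0},{"fingers":1,"tx":0,"ty":0,"tz":0,"twist":0},{"fingers":1,"tx":0,"ty":0,"tz":0,"twist":0}])

```text
time: 40.77
ee_pos: [0.5448, 0.0894, 0.1274]
ee_rot: [179.9, -0.0, 101.5]
wrist_force: [0.2, -0.1, 0.8]
opening: 0.78
grip_force: 0.0
```

Request:
send_rows(plan=[{"fingers":1,"tx":0,"ty":0,"tz":0,"twist":0},{"fingers":1,"tx":0,"ty":0,"tz":0,"twist":0},{"fingers":1,"tx":0,"ty":0,"tz":0,"twist":0},{"fingers":1,"tx":0,"ty":0,"tz":0,"twist":0},{"fingers":1,"tx":0,"ty":0,"tz":0,"twist":0}])

```text
time: 41.18
ee_pos: [0.5442, 0.0894, 0.1269]
ee_rot: [-180.0, -0.0, 101.5]
wrist_force: [-3.0, -0.9, 6.4]
opening: 0.602
grip_force: 28.0
```

Request:
send_rows(plan=[{"fingers":1,"tx":0,"ty":0,"tz":-0.5,"twist":0},{"fingers":1,"tx":0,"ty":0,"tz":-1,"twist":0},{"fingers":1,"tx":0,"ty":0,"tz":-1.5,"twist":0},{"fingers":1,"tx":-0.5,"ty":-0.2,"tz":-1.5,"twist":0},{"fingers":1,"tx":-1,"ty":-0.4,"tz":-0.5,"twist":0}])

```text
time: 41.6
ee_pos: [0.5423, 0.0745, 0.1786]
ee_rot: [179.9, -0.0, 101.6]
wrist_force: [0.7, 0.6, -5.3]
opening: 0.6
grip_force: 28.0
```

Request:
send_rows(plan=[{"fingers":1,"tx":-2,"ty":-0.8,"tz":0,"twist":0},{"fingers":1,"tx":-2.8,"ty":-1.15,"tz":0,"twist":0},{"fingers":1,"tx":-2.8,"ty":-1.15,"tz":0,"twist":0},{"fingers":1,"tx":-2.8,"ty":-1.15,"tz":0,"twist":0},{"fingers":1,"tx":-2.8,"ty":-1.15,"tz":0,"twist":0}])

```text
time: 42.02
ee_pos: [0.5138, -0.0687, 0.1764]
ee_rot: [-180.0, -0.0, 101.5]
wrist_force: [-0.1, -0.8, -4.2]
opening: 0.605
grip_force: 28.0
```

Request:
send_rows(plan=[{"fingers":1,"tx":-2.8,"ty":-1.15,"tz":0,"twist":0},{"fingers":1,"tx":-2.8,"ty":-1.15,"tz":0,"twist":0},{"fingers":1,"tx":-2.8,"ty":-1.15,"tz":0,"twist":0},{"fingers":1,"tx":-2.8,"ty":-1.15,"tz":0,"twist":0},{"fingers":1,"tx":-2.2,"ty":-0.9,"tz":0,"twist":0}])

```text
time: 42.43
ee_pos: [0.4861, -0.2121, 0.1766]
ee_rot: [180.0, 0.0, 101.4]
wrist_force: [-0.6, 0.8, -5.1]
opening: 0.604
grip_force: 28.0
```

```bash
python3 -c "
from h import *
go(.4785,-.258,.1279,101.5)"
```

```text
t 42.43 pos [ 0.4861 -0.2121  0.1766] yaw 101.41 ->cm [-4.35 -1.65  4.87] twist -0.1
```

Request:
send_rows(plan=[{"fingers":1,"tx":-2.2,"ty":-0.8,"tz":0,"twist":0},{"fingers":1,"tx":-1.6,"ty":-0.6,"tz":0,"twist":0},{"fingers":1,"tx":-0.5,"ty":-0.2,"tz":0.5,"twist":0},{"fingers":1,"tx":0,"ty":0,"tz":1,"twist":0},{"fingers":1,"tx":0,"ty":0,"tz":0,"twist":0}])

```text
time: 42.85
ee_pos: [0.4794, -0.2532, 0.1593]
ee_rot: [-179.9, -0.1, 101.5]
wrist_force: [-1.8, 1.7, -5.9]
opening: 0.604
grip_force: 28.0
```

```bash
python3 -c "
from h import *
go(.4785,-.258,.1279,101.5)"
```

```text
t 42.85 pos [ 0.4794 -0.2532  0.1593] yaw 101.51 ->cm [-0.46 -0.18  3.14] twist 0.0
```

Request:
send_rows(plan=[{"fingers":1,"tx":-0.4,"ty":-0.2,"tz":0.8,"twist":0},{"fingers":1,"tx":0,"ty":0,"tz":1,"twist":0},{"fingers":1,"tx":0,"ty":0,"tz":0.7,"twist":0},{"fingers":1,"tx":0,"ty":0,"tz":0.3,"twist":0},{"fingers":1,"tx":0,"ty":0,"tz":0,"twist":0}])

```text
time: 43.27
ee_pos: [0.479, -0.2579, 0.1325]
ee_rot: [-179.9, -0.0, 101.6]
wrist_force: [1.4, 0.4, -5.9]
opening: 0.601
grip_force: 28.0
```

Request:
send_rows(plan=[{"fingers":1,"tx":0,"ty":0,"tz":0,"twist":0}])

```text
time: 43.35
ee_pos: [0.4795, -0.2584, 0.1334]
ee_rot: [-180.0, -0.0, 101.5]
wrist_force: [-0.1, -0.6, -4.5]
opening: 0.601
grip_force: 28.0
```

```bash
python3 -c "
from h import *
go(.4785,-.258,.1279,101.5)"
```

```text
t 43.35 pos [ 0.4795 -0.2584  0.1334] yaw 101.54 ->cm [ 0.06 -0.09  0.55] twist 0.0
```

Request:
send_rows(plan=[{"fingers":1,"tx":0,"ty":-0.1,"tz":0.3,"twist":0},{"fingers":1,"tx":0,"ty":0,"tz":0.15,"twist":0},{"fingers":1,"tx":0,"ty":0,"tz":0,"twist":0}])

```text
time: 43.6
ee_pos: [0.4784, -0.2587, 0.1289]
ee_rot: [-180.0, -0.0, 101.5]
wrist_force: [0.0, 0.2, -5.8]
opening: 0.601
grip_force: 28.0
```

Request:
send_rows(plan=[{"fingers":1,"tx":0,"ty":0,"tz":0.15,"twist":0},{"fingers":1,"tx":0,"ty":0,"tz":0,"twist":0}])

```text
time: 43.77
ee_pos: [0.4787, -0.2592, 0.1279]
ee_rot: [180.0, 0.0, 101.5]
wrist_force: [-1.0, 0.1, -3.1]
opening: 0.604
grip_force: 28.0
```

Request:
send_rows(plan=[{"fingers":1,"tx":0,"ty":0,"tz":0.1,"twist":0},{"fingers":1,"tx":0,"ty":0,"tz":0,"twist":0}])

```text
time: 43.93
ee_pos: [0.4789, -0.2596, 0.1278]
ee_rot: [179.9, 0.0, 101.5]
wrist_force: [-4.1, 1.2, 10.0]
opening: 0.599
grip_force: 28.0
```

Request:
send_rows(plan=[{"fingers":-1,"tx":0,"ty":0,"tz":0,"twist":0},{"fingers":-1,"tx":0,"ty":0,"tz":0,"twist":0},{"fingers":-1,"tx":0,"ty":0,"tz":0,"twist":0},{"fingers":-1,"tx":0,"ty":0,"tz":0,"twist":0},{"fingers":-1,"tx":0,"ty":0,"tz":0,"twist":0}])

```text
time: 44.35
ee_pos: [0.4787, -0.2587, 0.1266]
ee_rot: [180.0, 0.0, 101.5]
wrist_force: [-0.8, 0.1, 0.2]
opening: 0.898
grip_force: 0.0
```

Request:
send_rows(plan=[{"fingers":-1,"tx":0,"ty":0,"tz":-1,"twist":0},{"fingers":-1,"tx":0,"ty":0,"tz":-2,"twist":0},{"fingers":-1,"tx":0,"ty":0,"tz":-3,"twist":0},{"fingers":-1,"tx":0,"ty":0,"tz":-3,"twist":0},{"fingers":-1,"tx":2,"ty":0,"tz":0,"twist":0}])

```text
time: 44.77
ee_pos: [0.4763, -0.2439, 0.2224]
ee_rot: [179.7, 0.3, 101.2]
wrist_force: [0.1, -0.8, 1.0]
opening: 0.995
grip_force: 0.0
```

Request:
send_rows(plan=[{"fingers":-1,"tx":3,"ty":0.5,"tz":0,"twist":0},{"fingers":-1,"tx":3,"ty":0.5,"tz":0,"twist":0},{"fingers":-1,"tx":2,"ty":0.3,"tz":0,"twist":0},{"fingers":-1,"tx":0,"ty":0,"tz":0,"twist":0},{"fingers":-1,"tx":0,"ty":0,"tz":0,"twist":0}])

```text
time: 45.18
ee_pos: [0.4716, -0.1571, 0.2172]
ee_rot: [179.9, -0.0, 101.7]
wrist_force: [-0.0, -0.9, -1.2]
opening: 1.002
grip_force: 0.0
```

```bash
python3 -c "
from h import *
caps('12',dict(sq=(.506,-.4157),amber=(.4895,-.3335),wide=(.4775,-.258)),('scene','top'))
caps('12',dict(wide=(.4775,-.258)),('wrist',))
z=load('scene12');W=cloud(z);H=W[...,2];im=z['im'].astype(int)
for nm,x in(('new',.452),('c',.536),('b',.619)):
    m=(H>.073)&(H<.086)&(abs(W[...,0]-x)<.036)&(abs(W[...,1]-.335)<.13)&(im.min(-1)>120); print(nm,cv2.minAreaRect(W[m][:,:2].astype(np.float32)))
"
```

```text
scene sq 210 [ 0.504  -0.4171] 0.025
scene amber 158 [ 0.4892 -0.3344] 0.0176
scene wide 220 [ 0.478  -0.2571] 0.0269
top sq 298 [ 0.505 -0.416] 0.0225
wrist wide 2021 [ 0.4772 -0.2601] 0.0278
new ((0.4498014450073242, 0.341047078371048), (0.18997572362422943, 0.04391006380319595), 87.62747192382812)
c ((0.536329448223114, 0.335782527923584), (0.19056744873523712, 0.04243932291865349), 86.67613983154297)
b ((0.6199026107788086, 0.3315237760543823), (0.19007398188114166, 0.041760530322790146), 87.14777374267578)
```

View pics/scene12.png

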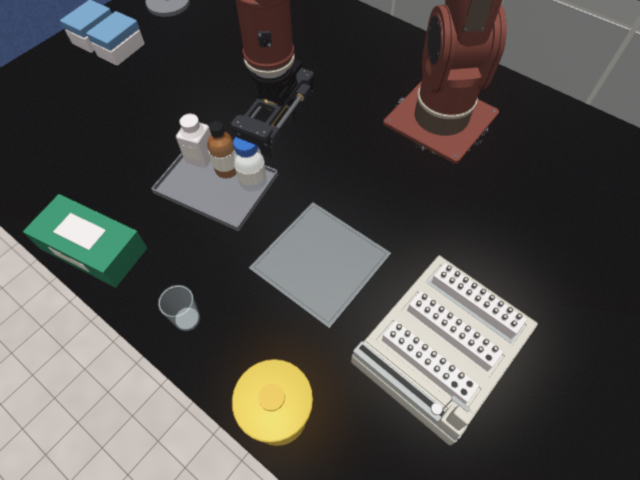

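The final picture shows the three bottles upright in the tray at (192,140), (221,150) and (248,165). The new rack sits in the front bay at (478,298), the two other racks haven't moved, and the gripper is clear. Handing in.

```bash
python3 -c "
from h import *
print(r.finish_job())"
```

```text
the job is handed in; nothing more can be done
None
```

I handed the job in at about 45 s of the 144 s allowed. By the last camera check the rack sits flat in the free bay, about 2 mm off centre. All three bottles stand upright within about 2 mm of where they started, and the two other racks have not moved. The judge's verdict was not returned.

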